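Take down and nest the measuring cups

ROBOT

A 6-joint arm with a two-finger parallel gripper is mounted at the origin on the work surface. World frame = base frame: x ahead of the robot, y to its left, z up, the work surface at z = 0. Lengths are in mm, angles in rad, forces in N, time in s.
With the tool pointing down it reaches from about 375 to 750 mm from the base axis. Payload 9 kg.
Tool frame: the origin (TCP) lies where the fingers leave the gripper's body, on its centre line; the fingertips stand 73 mm ahead of it and the grasp point (between the pads) lies 54 mm ahead of it (robot.tcp_to_grasp is the distance from the TCP to the grasp point, in mm); z points along the fingers, y is the line along which they close (so a half turn about z gives the same grasp; the last joint's range is limited). The gripper opens to 85 mm and grips with 20 to 120 N. Pads are 22 mm wide; open, the fingers measure 114 mm over their backs; the gripper's body (76 mm by 85 mm) begins 54 mm behind the grasp point. The pads swing forward as they close: fully open they stand 13 mm farther back than shut.
Start: joints at [1.07, 0.104, 0.097, 1.564, 0, 1.353], TCP at [167.428, 576.191, 303.931] pointing down, gripper open.
Joint ranges: [-2.99, 2.99], [-0.84, 1.86], [-1.1, 1.16], [-1.84, 2.11], [-1.51, 1.56], [-3.14, 3.14]. Speed limits (rad/s): [2.22, 2.22, 2.57, 3.14, 3.14, 3.14].

INTERFACE

Orientations are given as [roll, pitch, yaw] about the fixed x, y, z axes, in that order (R = Rz(yaw) Ry(pitch) Rx(roll)).
In Python, from station import robot, get_image gives the robot as it stands. The module is installed in compiled form; this text tells all that it offers.
- The arm moves only by the tool servo_tool, never from a script. Its argument "deltas" is a list of rows, each an object with "slide": the shift along the tool's x, y, z scaled (see below), a list of three; "twist": the turn about the tool's z scaled (see below); "fingers": the opening, from 0 (shut) to 1 (fully open). A call has 1 to 5 rows; each row is the pose to reach, as a shift and turn from the pose commanded when the call began, along the tool's axes at that moment; what a row does not reach only later rows make up. The controller multiplies each number of a shift by 0.5 m and each number of a turn by 0.5 rad. A row lasts 1/12 s, in which the tool goes at most 41.7 mm and 7.16 degrees, less where a joint would pass 70% of its speed; a pose out of reach is approached as far as the arm can. A call with a number of a shift or a turn outside -1 to 1 is refused whole. A call with a gripper value outside its range is refused whole. The fingers move at their own pace and stop on an object; "newtons" is the grip in N (left out, the last holds). Time passes only in rows, so rows that repeat a pose let the fingers close. It gives the time, the measured TCP pose, the force, the opening and the grip force at its end, in the units of the state.
- robot.read_state(): the state, without advancing time (a new reading comes with each control period).
- get_image(name): name is "scene" or "top" or "wrist"; returns a dict with "pixels" (400x640x3 uint8, red, green, blue), "K" (3x3 intrinsics, pixels), "k1" (the pictures are not rectified: a ray, as slopes to the right and down, at radius r is drawn at 1 + k1 r^2 times it, then the intrinsics apply), "rvec" (rotation vector, rad) and "tvec" (3), from world to camera coordinates, as OpenCV has them; the wrist camera has in their place "tool_from_camera" (4x4, takes a point from camera to tool coordinates, whose origin is the TCP and whose axes are the flange's). Camera axes: x right, y down, z forward; pixel columns grow to the right and rows downward; lengths in mm; the calibration is good to about 2 mm. A picture is of the moment at which its call begins: read the wrist's pose just before it. There is no depth.
- robot.finish_job(): hands the job in; it is judged then, once.
The state is a dict: "time": time; "q": joint angles; "dq": joint speeds; "effort": joint torques, N m; "eef_pos": TCP position; "ee_rot": TCP orientation; "force": force on the tool from outside, world axes, zero at the start; "wrist_torque": the same for the moment, N m; "finger_gap": finger opening in mm; "gripper_force": force on a finger pad.
Only numpy, scipy, OpenCV 4.12 (cv2) and the standard library are available. Lean on these libraries where they do the work, as an engineer would, in place of code of your own. Each camera call takes 0.05 s, during which the arm holds its last target. There are 200 camera calls.

TASK

Clear the measuring cups away: lift each blue cup that is on the rack off its hook, and gather them all, with the one left on the table, into a single upright nested stack on the green stand, every cup fully seated in the one below. Then put the orange lid squarely on the top cup. Do not tip over any cup from the rack, and leave the pail, jar and spatula where they are.

Things in the scene. Friction and masses are not known exactly. Their poses are not given: they have to be found in the camera images.
- cup5_mid (a point): blue plastic cup standing on the table, always present: 76 mm high, 62 mm across the mouth and the upright 18 mm band under the rim (hold it there, from outside), tapering to a 36 mm foot, wall 2.5 mm, 0.06 to 0.12 kg. Point on its axis, half-way up (38 mm above the underside); own z up out of the mouth, own +x to its wire loop
- cup1_mid (a point): (may be absent) blue cup like cup5, same point and axes, hanging upright by its loop from hook 1, underside about 80 mm above the table, foot leaning on the rack's lower bar. The wire loop slopes out and up from the rim to a 36 mm wide crossbar (5 mm wire) 72 mm from the axis, 14 mm above the rim
- hook1 (a point): top of the upturned lip of hook 1 (1 to 4 from the rack's -y end, 110 mm apart); own -x is the way it points, to the robot. Lip 18 mm wide, 4 mm thick, 28 mm above the hook's arm, where the cup's crossbar lies behind it: the cup must rise over 28 mm to come away. 196 mm above the table; nothing on the rack is higher
- cup2_mid (a point): (may be absent) blue cup like cup5, same point and axes, hanging upright by its loop from hook 2, underside about 80 mm above the table, foot leaning on the rack's lower bar. The wire loop slopes out and up from the rim to a 36 mm wide crossbar (5 mm wire) 72 mm from the axis, 14 mm above the rim
- hook2 (a point): top of the upturned lip of hook 2 (1 to 4 from the rack's -y end, 110 mm apart); own -x is the way it points, to the robot. Lip 18 mm wide, 4 mm thick, 28 mm above the hook's arm, where the cup's crossbar lies behind it: the cup must rise over 28 mm to come away. 196 mm above the table; nothing on the rack is higher
- cup3_mid (a point): (may be absent) blue cup like cup5, same point and axes, hanging upright by its loop from hook 3, underside about 80 mm above the table, foot leaning on the rack's lower bar. The wire loop slopes out and up from the rim to a 36 mm wide crossbar (5 mm wire) 72 mm from the axis, 14 mm above the rim
- hook3 (a point): top of the upturned lip of hook 3 (1 to 4 from the rack's -y end, 110 mm apart); own -x is the way it points, to the robot. Lip 18 mm wide, 4 mm thick, 28 mm above the hook's arm, where the cup's crossbar lies behind it: the cup must rise over 28 mm to come away. 196 mm above the table; nothing on the rack is higher
- cup4_mid (a point): (may be absent) blue cup like cup5, same point and axes, hanging upright by its loop from hook 4, underside about 80 mm above the table, foot leaning on the rack's lower bar. The wire loop slopes out and up from the rim to a 36 mm wide crossbar (5 mm wire) 72 mm from the axis, 14 mm above the rim
- hook4 (a point): top of the upturned lip of hook 4 (1 to 4 from the rack's -y end, 110 mm apart); own -x is the way it points, to the robot. Lip 18 mm wide, 4 mm thick, 28 mm above the hook's arm, where the cup's crossbar lies behind it: the cup must rise over 28 mm to come away. 196 mm above the table; nothing on the rack is higher
- stand_top (a point): centre of the top of the fixed round green stand, a flat disc 90 mm across and 6 mm high; own z is up. Cups nest at any turn: the upper foot rests on a cross inside the lower cup, with about 3 mm of play around it, so each cup stands 30 mm higher than the one below
- lid_mid (a point): orange lid, loose, right way up: 68 mm disc 5 mm thick, under it a 51 mm plug 5 mm deep that drops into a cup's mouth with 3 mm of play, on top a knob 20 mm across, 34 mm tall. 44 mm high, 0.06 kg. Point on its axis 22 mm above its underside (disc top 12 mm below it, knob top 22 mm above); on a cup, 17 mm above the rim
- pail: bystander: small white lidded pail, 136 mm across, 112 mm high, origin at the centre of its underside
- jar: bystander: amber glass jar with red cap, 70 mm across, 100 mm high, origin at the centre of its underside
- spatula: bystander: spatula lying on the table, origin under its middle, own x along it

How it is judged:
By the outcome, as a careful person would: the job done as asked, in the order asked, and still so for the second after the job is handed in, with the robot touching nothing.
Of cup1, cup2, cup3, cup4 only 2 to 4 are there at a start; the rules pass over those that are not, and their reading is None.
At some moment in a run one of lid may be knocked a few centimetres aside while the robot is not near it.
It also fails if it takes over 210 s, if anything falls off the work surface, if the arm or the gripper's body presses on something with over 40 N, if the wrist force passes 120 N, or if a joint passes its speed limit or range.

## Working session

There is one attempt and no reset: what is moved stays moved. The work goes in short steps, Python scripts to look and compute and a tool call to move; the robot and the scene stay as the last step left them, time stands still between calls to the robot, and variables do not carry over. Pictures are saved under pics/ and viewed, at most 14 in all, crops included, and the job is handed in when it is done.

Besides the shell and the picture viewer there is one more tool, called after ">>>" as name(argument=value, ...) on one line, values as JSON. servo_tool: Moves the arm, as the interface text tells. Shifts and turns lie within -1 to 1; 1 stands for 0.5 m of shift or 0.5 rad of turn. Its arguments: {"type":"object","properties":{"deltas":{"type":"array"},"newtons":{"type":"number"}},"required":["deltas"]}

```bash
mkdir -p pics
cat > h.py <<'E'
import numpy as np, cv2
from scipy.spatial.transform import Rotation as R
from station import robot, get_image
def cam(im, st=None):
    if 'rvec' in im:
        Rm,_=cv2.Rodrigues(np.array(im['rvec'],float)); t=np.array(im['tvec'],float).ravel()
        return Rm.T, -Rm.T@t
    st=st or robot.read_state(); T=np.array(im['tool_from_camera'],float)
    Rt=R.from_euler('xyz',st['ee_rot']).as_matrix()
    return Rt@T[:3,:3], Rt@T[:3,3]+np.array(st['eef_pos'])
def ray(im,px,st=None):
    K=np.array(im['K'],float); k1=im['k1']
    u=np.linalg.solve(K,[px[0],px[1],1.])[:2]; s=u.copy()
    for _ in range(20): s=u/(1+k1*(s@s))
    Rw,c=cam(im,st); d=Rw@np.array([s[0],s[1],1.]); return c,d
def onz(im,px,z,st=None):
    c,d=ray(im,px,st); return c+d*(z-c[2])/d[2]
def proj(im,P,st=None):
    Rw,c=cam(im,st); p=Rw.T@(np.array(P,float)-c); s=p[:2]/p[2]; s=s*(1+im['k1']*(s@s))
    return (np.array(im['K'])@[s[0],s[1],1])[:2]
def save(im,n): cv2.imwrite('pics/'+n+'.png',cv2.cvtColor(im['pixels'],cv2.COLOR_RGB2BGR))
def blobs(im,h0,h1,smin=90,vmin=50,amin=60):
    hsv=cv2.cvtColor(im['pixels'],cv2.COLOR_RGB2HSV)
    m=cv2.inRange(hsv,(h0,smin,vmin),(h1,255,255))
    n,l,s,c=cv2.connectedComponentsWithStats(m)
    return m,[(s[i].tolist(),c[i].round(1).tolist()) for i in range(1,n) if s[i][4]>=amin]
E
python3 - <<'E'
from h import *
for n in ['scene','top','wrist']:
    im=get_image(n); save(im,n+'0')
    print(n,np.array(im['K']).tolist(),im['k1'],cam(im)[1].round())
print(robot.read_state(),robot.tcp_to_grasp)
E
```

```text
scene [[376.1136734718732, 0.0, 315.86457318480984], [0.0, 376.1136734718732, 194.94160723960877], [0.0, 0.0, 1.0]] -0.007854579780264935 [1058.  475. 1111.]
top [[389.88721219295536, 0.0, 310.1202812921352], [0.0, 389.88721219295536, 200.5462175096802], [0.0, 0.0, 1.0]] -0.09602119634306956 [3.200e+02 1.000e+00 1.206e+03]
wrist [[308.8607764951579, 0.0, 319.8324477755235], [0.0, 308.8607764951579, 200.01829674261302], [0.0, 0.0, 1.0]] -0.05483708524001257 [104. 595. 373.]
{'time': 0.15, 'q': array([ 1.07027493e+00,  1.04588078e-01,  9.66458023e-02,  1.56387943e+00,
       -7.06939150e-06,  1.35311719e+00]), 'dq': array([ 0.00085065, -0.00161103,  0.00372637, -0.00416325,  0.00047148,
        0.00141483]), 'effort': array([ 4.13105590e-03, -5.57353699e+01,  5.04010642e+01,  1.22112481e-02,
       -1.94854829e-04,  2.33433258e-05]), 'eef_pos': array([167.34597632, 576.00791042, 303.28455355]), 'ee_rot': array([-3.14058995e+00, -2.14542367e-04,  2.85875029e+00]), 'force': array([ 0.06561039,  0.00071788, -0.35124337]), 'wrist_torque': array([-0.01160963,  0.0592489 , -0.00646558]), 'gripper_force': 0.0, 'finger_gap': 85.41802855255831} 53.900000000000006
```

View pics/scene0.png

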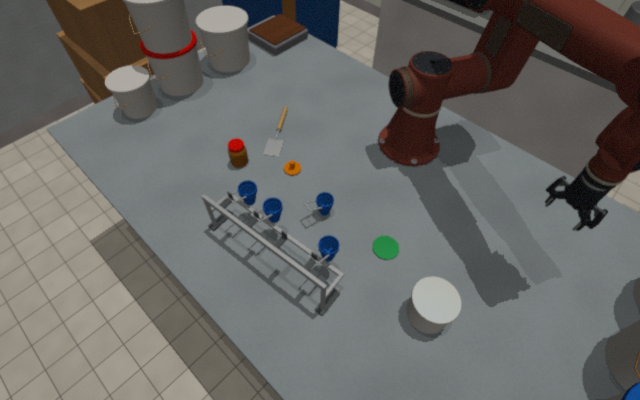

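View pics/top0.png

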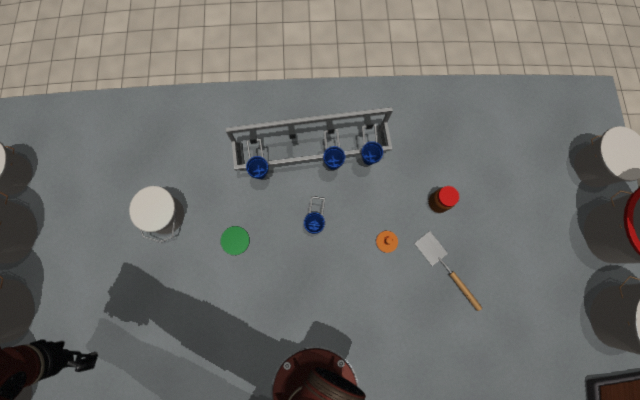

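The scene has three hanging cups: hook 4 at top-px (257,167), hook 2 at (333,158) and hook 1 at (371,152). Hook 3 is empty. Cup5 is at (314,222), the stand at (235,240), the lid at (387,241), the pail at (153,209) and the jar at (446,198).

```bash
cat > meas.py <<'E'
from h import *
im=get_image('top'); sc=get_image('scene')
m,b=blobs(im,105,130)
for s,c in b:
    if 200<s[0]<420 and s[1]>100:
        for z in ((76,156)): print('blue',s,c,'z',z,onz(im,c,z).round())
for nm,h0,h1,z in (('green',50,80,6),('orange',8,20,10)):
    for s,c in blobs(im,h0,h1,120,90)[1]: print(nm,s,c,onz(im,c,z).round())
    for s,c in blobs(sc,h0,h1,120,90)[1]: print(' scene',nm,s,c,onz(sc,c,z).round())
for s,c in blobs(sc,105,130)[1]: print('scene blue',s,c,onz(sc,c,76).round(),onz(sc,c,156).round())
E
python3 meas.py
python3 - <<'E'
import cv2
a=cv2.imread('pics/top0.png')[100:260,215:415]; cv2.imwrite('pics/c1.png',cv2.resize(a,None,fx=3.9,fy=3.7,interpolation=cv2.INTER_CUBIC))
E
```

```text
blue [361, 141, 22, 23, 374] [371.6, 151.7] z 76 [ 700. -205.   76.]
blue [361, 141, 22, 23, 374] [371.6, 151.7] z 156 [ 673. -191.  156.]
blue [323, 146, 23, 23, 388] [333.7, 156.7] z 76 [688. -89.  76.]
blue [323, 146, 23, 23, 388] [333.7, 156.7] z 156 [662. -82. 156.]
blue [246, 156, 23, 23, 389] [256.8, 166.6] z 76 [667. 145.  76.]
blue [246, 156, 23, 23, 389] [256.8, 166.6] z 156 [642. 135. 156.]
blue [304, 212, 21, 22, 358] [313.8, 222.4] z 76 [490. -19.  76.]
blue [304, 212, 21, 22, 358] [313.8, 222.4] z 156 [478. -18. 156.]
green [221, 227, 28, 28, 609] [234.6, 240.1] [455. 226.   6.]
 scene green [373, 236, 26, 24, 477] [385.3, 247.3] [454. 232.   6.]
orange [376, 231, 22, 22, 372] [386.7, 241.2] [ 431. -243.   10.]
orange [450, 273, 31, 37, 208] [465.4, 291.2] [ 267. -474.   10.]
 scene orange [67, 0, 39, 10, 223] [84.2, 3.1] [  399. -2010.    10.]
 scene orange [57, 31, 53, 48, 347] [84.9, 55.5] [  641. -1507.    10.]
 scene orange [132, 57, 17, 9, 81] [141.0, 61.7] [  473. -1261.    10.]
 scene orange [284, 160, 17, 15, 196] [291.9, 167.6] [ 431. -238.   10.]
scene blue [222, 0, 60, 27, 732] [257.2, 8.5] [ -188. -1144.    76.] [  -92. -1019.   156.]
scene blue [296, 0, 43, 47, 1297] [319.2, 18.2] [-352. -837.   76.] [-243. -736.  156.]
scene blue [238, 180, 19, 25, 341] [247.6, 191.2] [ 649. -227.   76.] [ 681. -173.  156.]
scene blue [316, 192, 18, 24, 303] [324.4, 202.4] [499.  -5.  76.] [542.  32. 156.]
scene blue [263, 198, 20, 25, 355] [272.6, 208.5] [ 638. -112.   76.] [670. -67. 156.]
scene blue [318, 235, 21, 27, 387] [328.2, 246.4] [614. 118.  76.] [648. 145. 156.]
scene blue [621, 382, 19, 18, 217] [632.4, 392.6] [388. 945.  76.] [440. 909. 156.]
```

View pics/c1.png

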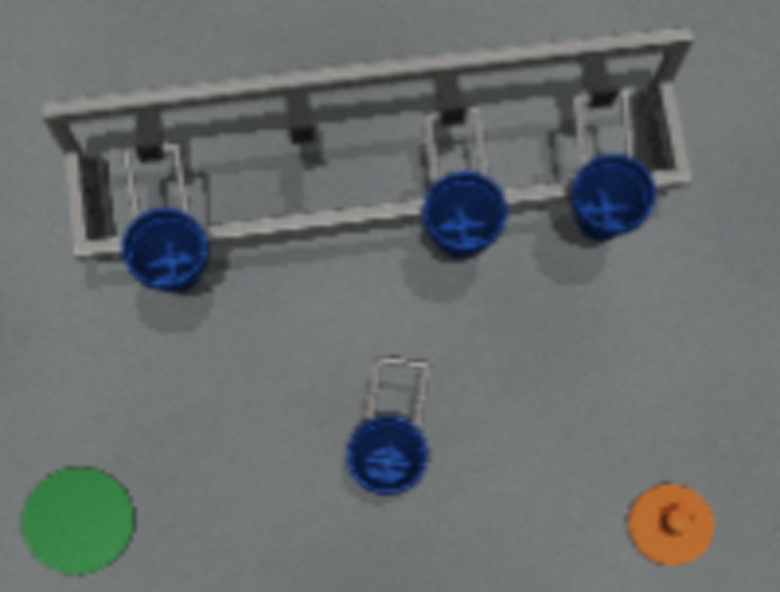

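```bash
cat > go.py <<'E'
import sys
from h import *
# go.py x y z yaw [n]: per-call slide for n equal calls, twist total
a=[float(v) for v in sys.argv[1:]]; st=robot.read_state()
p=np.array(st['eef_pos']); yaw=st['ee_rot'][2]
Rt=R.from_euler('xyz',st['ee_rot']).as_matrix()
n=int(a[4]) if len(a)>4 else 1
d=Rt.T@(np.array(a[:3])-p); tw=-((a[3]-yaw+np.pi)%(2*np.pi)-np.pi)
print('t',round(st['time'],1),'dist',np.linalg.norm(d).round(),'slide/call',(d/500/n).round(4),'twist',round(tw/.5,4))
E
python3 go.py 490 -19 303.5 2.96 4; python3 -c "
from h import *
print(np.array(get_image('wrist')['tool_from_camera']).round(2))"
```

```text
t 0.2 dist 677.0 slide/call [-2.379e-01 -2.407e-01  1.000e-04] twist -0.2024
[[  0.    -0.96  -0.26  66.22]
 [  1.     0.     0.     0.44]
 [ -0.    -0.26   0.96 -70.13]
 [  0.     0.     0.     1.  ]]
```

>>> servo_tool(deltas=[{"slide": [-0.238,-0.2405,0],"twist": 0,"fingers": 1},{"slide": [-0.238,-0.2405,0],"twist": 0,"fingers": 1},{"slide": [-0.238,-0.2405,0],"twist": 0,"fingers": 1},{"slide": [-0.238,-0.2405,0],"twist": 0,"fingers": 1},{"slide": [-0.238,-0.2405,0],"twist": 0,"fingers": 1}])

```text
time: 0.72
eef_pos: [250.4, 423.4, 303.9]
ee_rot: [-3.14, 0.001, 2.855]
force: [-0.7, 1.0, 0.4]
finger_gap: 85.1
gripper_force: 0.0
```

>>> servo_tool(deltas=[{"slide": [-0.238,-0.2405,0],"twist": 0,"fingers": 1},{"slide": [-0.238,-0.2405,0],"twist": 0,"fingers": 1},{"slide": [-0.238,-0.2405,0],"twist": 0,"fingers": 1},{"slide": [-0.238,-0.2405,0],"twist": 0,"fingers": 1},{"slide": [-0.238,-0.2405,0],"twist": 0,"fingers": 1}])

```text
time: 1.13
eef_pos: [331.6, 274.3, 304.0]
ee_rot: [-3.141, 0.002, 2.853]
force: [-0.5, 0.3, 0.6]
finger_gap: 85.5
gripper_force: 0.0
```

>>> servo_tool(deltas=[{"slide": [-0.238,-0.2405,0],"twist": 0,"fingers": 1},{"slide": [-0.238,-0.2405,0],"twist": 0,"fingers": 1},{"slide": [-0.238,-0.2405,0],"twist": 0,"fingers": 1},{"slide": [-0.238,-0.2405,0],"twist": 0,"fingers": 1},{"slide": [-0.238,-0.2405,0],"twist": 0,"fingers": 1}])

```text
time: 1.55
eef_pos: [412.1, 125.1, 303.6]
ee_rot: [-3.14, 0.001, 2.853]
force: [-0.1, 0.8, 0.9]
finger_gap: 85.5
gripper_force: 0.0
```

>>> servo_tool(deltas=[{"slide": [-0.238,-0.2405,0],"twist": -0.2,"fingers": 1},{"slide": [-0.238,-0.2405,0],"twist": -0.2,"fingers": 1},{"slide": [-0.238,-0.2405,0],"twist": -0.2,"fingers": 1},{"slide": [-0.238,-0.2405,0],"twist": -0.2,"fingers": 1},{"slide": [-0.238,-0.2405,0],"twist": -0.2,"fingers": 1}])

```text
time: 1.97
eef_pos: [492.5, -23.5, 303.0]
ee_rot: [-3.14, 0.001, 2.954]
force: [-0.0, 0.3, -0.7]
finger_gap: 85.4
gripper_force: 0.0
```

```bash
cat > cup.py <<'E'
import sys
from h import *
from scipy.optimize import least_squares
# cup.py rimz x y : refine the blue rim near x,y (plane rimz) and the loop side
def rim(im,st,z,xy,rad=31.,hue=(105,130),name=None):
    hsv=cv2.cvtColor(im['pixels'],cv2.COLOR_RGB2HSV)
    m=cv2.inRange(hsv,(hue[0],100,30),(hue[1],255,255)); m=cv2.morphologyEx(m,cv2.MORPH_CLOSE,np.ones((5,5)))
    cs,_=cv2.findContours(m,cv2.RETR_EXTERNAL,cv2.CHAIN_APPROX_NONE)
    px=proj(im,[xy[0],xy[1],z],st)
    cs=[c for c in cs if cv2.contourArea(c)>80]
    c=min(cs,key=lambda c:np.linalg.norm(c[:,0].mean(0)-px))
    h=cv2.convexHull(c)[:,0]
    P=np.array([onz(im,p,z,st)[:2] for p in h]); cc=cam(im,st)[1][:2]
    ctr=P.mean(0)
    for _ in range(5):
        u=(ctr-cc)/np.linalg.norm(ctr-cc)
        S=P[(P-ctr)@u>-5]
        r=least_squares(lambda q:np.linalg.norm(S-q,axis=1)-rad,ctr,loss='soft_l1'); ctr=r.x
    rf=least_squares(lambda q:np.linalg.norm(S-q[:2],axis=1)-q[2],[*ctr,rad],loss='soft_l1').x
    return ctr,np.sqrt((r.fun**2).mean()),rf,cv2.boundingRect(h),len(S)
if __name__=='__main__':
    z,x,y=map(float,sys.argv[1:4]); n=sys.argv[4] if len(sys.argv)>4 else None
    for _ in range(1):
        st=robot.read_state(); im=get_image('wrist')
        print(st['eef_pos'].round(1),*rim(im,st,z,(x,y)))
    if n: save(im,n)
    im=get_image('top'); print('top',*rim(im,None,z,(x,y)))
E
python3 cup.py 76 490 -19 w1
```

```text
[492.5 -23.5 303. ] [488.72267653 -16.13172557] 0.4246834205462126 [489.85256297 -16.15259029  30.15419854] (296, 148, 62, 63) 17
top [670.09231765 146.68140902] 0.8406878422759516 [668.36999814 146.11614717  32.46091367] (246, 156, 22, 23) 9
```

View pics/w1.png

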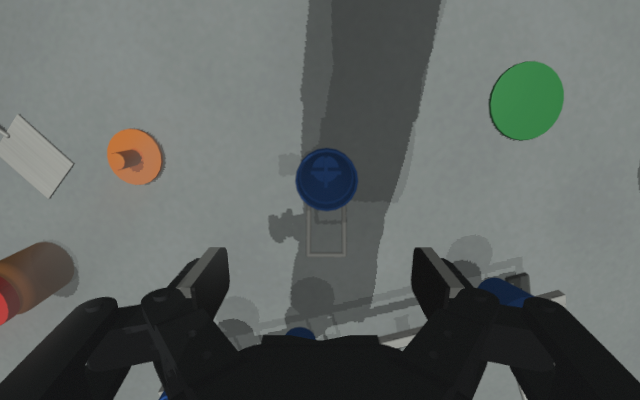

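Cup5's rim is centred at wrist px (327,179) with its loop straight below at (326,255), so the fingers are aligned. The stand is at (527,100) and the lid at (135,157). I'll go down and grip it.

>>> servo_tool(deltas=[{"slide": [0.009,0.013,0],"twist": 0,"fingers": 1},{"slide": [0.009,0.013,0.08],"twist": 0,"fingers": 1},{"slide": [0.009,0.013,0.16],"twist": 0,"fingers": 1},{"slide": [0.009,0.013,0.24],"twist": 0,"fingers": 1},{"slide": [0.009,0.013,0.24],"twist": 0,"fingers": 1}])

```text
time: 2.48
eef_pos: [482.6, -8.1, 176.5]
ee_rot: [3.14, -0.011, 2.961]
force: [-1.1, 0.1, -1.1]
finger_gap: 85.3
gripper_force: 0.0
```

```bash
python3 cup.py 76 490 -17
python3 - <<'E'
from h import *
from cup import rim
im=get_image('wrist');st=robot.read_state()
print('stand',rim(im,st,6,(455,228),45,(50,80))); 
im=get_image('top');print(rim(im,None,6,(455,228),45,(50,80)))
E
```

```text
[482.6  -8.1 176.5] [489.76514082 -16.66924976] 0.22838682034230423 [490.22306342 -16.77549096  30.63316409] (256, 191, 103, 102) 24
top [692.48307262 -89.81073715] 1.5881462980615706 [688.62484103 -88.50833181  34.30121503] (324, 146, 22, 15) 8
stand (array([457.15920256, 229.90113322]), np.float64(0.6318830822398545), array([457.38227723, 232.03567944,  43.98648356]), (547, 54, 93, 111), 13)
(array([453.79739772, 224.80642841]), np.float64(0.8814795917449181), array([455.12304259, 226.37029521,  43.36741564]), (221, 226, 28, 29), 12)
```

```bash
python3 go.py 490 -16.7 122 2.959; python3 cup.py 76 490 -17;python3 go.py 490 -16.7 122 2.959
```

```text
t 2.7 dist 65.0 slide/call [-0.0053 -0.0109  0.1303] twist 0.0019
[488.1 -10.8 187.2] [489.43336781 -16.72112799] 0.2561520609983643 [490.00649928 -16.81972956  30.53934581] (261, 176, 99, 98) 24
top [692.29189808 -89.85591247] 1.2604962236202994 [689.94517183 -89.65002716  32.97756449] (324, 146, 22, 13) 11
t 2.8 dist 65.0 slide/call [-0.0044 -0.01    0.1302] twist 0.0006
```

>>> servo_tool(deltas=[{"slide": [-0.006,-0.01,0.02],"twist": 0,"fingers": 1},{"slide": [-0.006,-0.01,0.07],"twist": 0,"fingers": 1},{"slide": [-0.006,-0.01,0.11],"twist": 0,"fingers": 1},{"slide": [-0.006,-0.01,0.125],"twist": 0,"fingers": 1},{"slide": [-0.006,-0.01,0.125],"twist": 0,"fingers": 1}])

```text
time: 3.2
eef_pos: [488.2, -16.8, 119.8]
ee_rot: [3.141, -0.003, 2.958]
force: [-0.2, 0.2, 0.3]
finger_gap: 85.7
gripper_force: 0.0
```

>>> servo_tool(deltas=[{"slide": [0,0,0],"twist": 0,"fingers": 1},{"slide": [0,0,0],"twist": 0,"fingers": 1}])

```text
time: 3.37
eef_pos: [489.9, -17.1, 122.8]
ee_rot: [-3.141, 0.002, 2.959]
force: [0.0, 0.5, 0.0]
finger_gap: 85.5
gripper_force: 0.0
```

Run:
```python
from h import *
st=robot.read_state(); im=get_image('wrist'); save(im,'w2'); print(st['eef_pos'].round(1),st['ee_rot'].round(3),st['dq'].round(3))
```

```text
[489.9 -17.1 122.8] [-3.141e+00  2.000e-03  2.959e+00] [ 0.002 -0.006  0.006 -0.004 -0.     0.001]
```

View pics/w2.png

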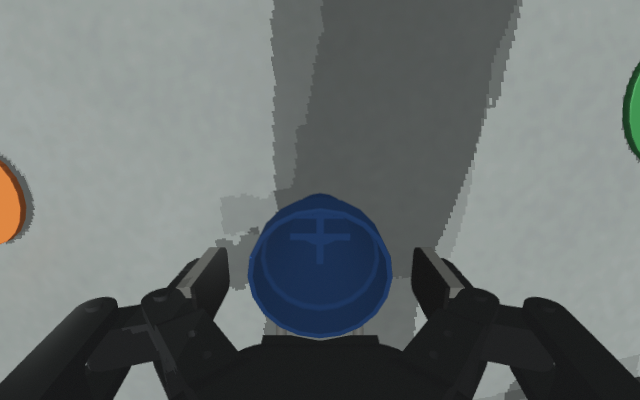

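The cup is centred between the pads (rim centre about px (320,268)). Closing, then lifting.

>>> servo_tool(deltas=[{"slide": [0,0,0],"twist": 0,"fingers": 0},{"slide": [0,0,0],"twist": 0,"fingers": 0},{"slide": [0,0,0],"twist": 0,"fingers": 0},{"slide": [0,0,0],"twist": 0,"fingers": 0},{"slide": [0,0,0],"twist": 0,"fingers": 0}], newtons=40)

```text
time: 3.83
eef_pos: [489.8, -17.0, 122.8]
ee_rot: [-3.141, 0.002, 2.959]
force: [-1.0, -0.1, 7.1]
finger_gap: 61.6
gripper_force: 43.1
```

>>> servo_tool(deltas=[{"slide": [0,0,0],"twist": 0,"fingers": 0},{"slide": [0,0,-0.05],"twist": 0,"fingers": 0},{"slide": [0,0,-0.1],"twist": 0,"fingers": 0},{"slide": [0,0,-0.16],"twist": 0,"fingers": 0},{"slide": [0,0,-0.2],"twist": 0,"fingers": 0}])

```text
time: 4.25
eef_pos: [489.5, -16.8, 224.2]
ee_rot: [-3.141, 0.002, 2.959]
force: [0.9, -0.1, -0.6]
finger_gap: 61.8
gripper_force: 44.4
```

>>> servo_tool(deltas=[{"slide": [0.05,0.06,0],"twist": 0,"fingers": 0},{"slide": [0.06,0.13,0],"twist": 0,"fingers": 0},{"slide": [0.08,0.2,0],"twist": 0,"fingers": 0},{"slide": [0.08,0.26,0],"twist": 0,"fingers": 0},{"slide": [0.08,0.26,0],"twist": 0,"fingers": 0}])

```text
time: 4.67
eef_pos: [473.2, 122.5, 221.8]
ee_rot: [3.14, 0.001, 2.963]
force: [-0.1, 0.1, -0.3]
finger_gap: 61.8
gripper_force: 44.5
```

>>> servo_tool(deltas=[{"slide": [0,0,0],"twist": 0,"fingers": 0},{"slide": [0,0,0],"twist": 0,"fingers": 0},{"slide": [0,0,0],"twist": 0,"fingers": 0}])

```text
time: 4.92
eef_pos: [473.4, 117.5, 221.4]
ee_rot: [-3.141, -0.0, 2.958]
force: [-0.2, 0.4, -1.6]
finger_gap: 61.8
gripper_force: 44.5
```

```bash
python3 - <<'E'
from h import *
from cup import rim
st=robot.read_state();im=get_image('wrist'); save(im,'w3'); print(st['time'],st['eef_pos'].round(1),st['ee_rot'].round(3),st['finger_gap'],st['gripper_force'])
print('stand',rim(im,st,6,(455,228),45,(50,80))); 
im=get_image('top');print(rim(im,None,6,(455,228),45,(50,80)))
E
python3 go.py 456 229 132 2.959
```

```text
4.9167 [473.4 117.5 221.4] [-3.141 -0.     2.958] 61.83377904431714 44.51940469094552
stand (array([453.96481798, 228.82505993]), np.float64(0.5869696659650518), array([454.43588022, 230.07910318,  43.95967349]), (387, 97, 96, 96), 24)
t 5.0 dist 144.0 slide/call [0.0753 0.213  0.1788] twist -0.0035Traceback (most recent call last):
  File "<stdin>", line 5, in <module>
  File "cup.py", line 11, in rim
    c=min(cs,key=lambda c:np.linalg.norm(c[:,0].mean(0)-px))
ValueError: min() iterable argument is empty
```

View pics/w3.png

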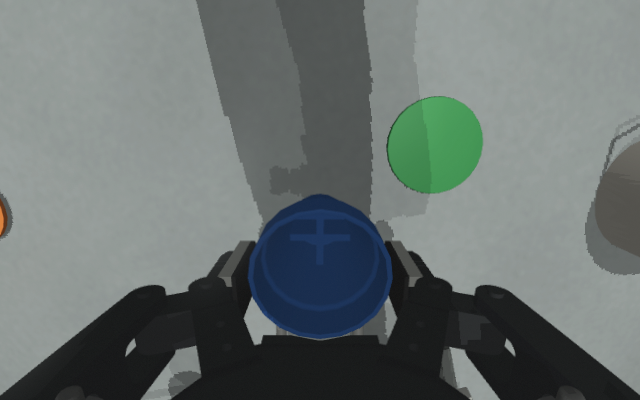

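The cup is held at px (320,268), and the stand shows clear at (435,145), about (454,229) in world coordinates. Moving over it and lowering.

>>> servo_tool(deltas=[{"slide": [0.02,0.06,0],"twist": 0,"fingers": 0},{"slide": [0.05,0.13,0],"twist": 0,"fingers": 0},{"slide": [0.078,0.19,0.02],"twist": 0,"fingers": 0},{"slide": [0.078,0.213,0.08],"twist": 0,"fingers": 0},{"slide": [0.078,0.213,0.14],"twist": 0,"fingers": 0}])

```text
time: 5.43
eef_pos: [455.3, 232.1, 152.0]
ee_rot: [3.139, 0.003, 2.961]
force: [0.4, 0.2, -0.9]
finger_gap: 61.5
gripper_force: 44.6
```

>>> servo_tool(deltas=[{"slide": [0,0,0],"twist": 0,"fingers": 0},{"slide": [0,0,0],"twist": 0,"fingers": 0},{"slide": [0,0,0.02],"twist": 0,"fingers": 0},{"slide": [0,0,0.035],"twist": 0,"fingers": 0},{"slide": [0,0,0.035],"twist": 0,"fingers": 0}])

```text
time: 5.85
eef_pos: [454.6, 229.6, 133.5]
ee_rot: [-3.142, -0.0, 2.958]
force: [-0.2, -0.7, -2.0]
finger_gap: 61.7
gripper_force: 44.6
```

>>> servo_tool(deltas=[{"slide": [0,0,0.004],"twist": 0,"fingers": 0},{"slide": [0,0,0.008],"twist": 0,"fingers": 0},{"slide": [0,0,0.008],"twist": 0,"fingers": 0},{"slide": [0,0,0.008],"twist": 0,"fingers": 0}])

```text
time: 6.18
eef_pos: [454.5, 230.1, 130.1]
ee_rot: [3.141, 0.0, 2.959]
force: [0.5, -0.8, -0.6]
finger_gap: 61.3
gripper_force: 44.6
```

>>> servo_tool(deltas=[{"slide": [0,0,0.003],"twist": 0,"fingers": 0},{"slide": [0,0,0.004],"twist": 0,"fingers": 0},{"slide": [0,0,0.004],"twist": 0,"fingers": 0},{"slide": [0,0,0.004],"twist": 0,"fingers": 0}])

```text
time: 6.52
eef_pos: [454.9, 230.2, 128.8]
ee_rot: [3.141, 0.001, 2.959]
force: [-0.6, -1.1, 5.3]
finger_gap: 61.4
gripper_force: 45.1
```

>>> servo_tool(deltas=[{"slide": [0,0,0],"twist": 0,"fingers": 1},{"slide": [0,0,0],"twist": 0,"fingers": 1},{"slide": [0,0,0],"twist": 0,"fingers": 1},{"slide": [0,0,0],"twist": 0,"fingers": 1},{"slide": [0,0,0],"twist": 0,"fingers": 1}])

```text
time: 6.93
eef_pos: [454.4, 230.2, 127.8]
ee_rot: [3.142, -0.0, 2.959]
force: [0.3, -0.3, -0.3]
finger_gap: 85.4
gripper_force: 0.0
```

>>> servo_tool(deltas=[{"slide": [0,0,-0.04],"twist": 0,"fingers": 1},{"slide": [0,0,-0.1],"twist": 0,"fingers": 1},{"slide": [0,0,-0.18],"twist": 0,"fingers": 1},{"slide": [0,0,-0.26],"twist": 0,"fingers": 1},{"slide": [0,0,-0.32],"twist": 0,"fingers": 1}])

```text
time: 7.35
eef_pos: [454.6, 230.2, 291.2]
ee_rot: [3.141, 0.002, 2.959]
force: [0.8, -0.5, 0.2]
finger_gap: 85.2
gripper_force: 0.0
```

>>> servo_tool(deltas=[{"slide": [-0.08,-0.024,0],"twist": -0.11,"fingers": 1},{"slide": [-0.16,-0.048,0],"twist": -0.22,"fingers": 1},{"slide": [-0.24,-0.072,0],"twist": -0.33,"fingers": 1},{"slide": [-0.32,-0.096,0],"twist": -0.44,"fingers": 1},{"slide": [-0.4,-0.12,0],"twist": -0.556,"fingers": 1}])

```text
time: 7.77
eef_pos: [641.3, 133.9, 287.7]
ee_rot: [3.141, 0.0, -3.044]
force: [0.7, 0.8, 0.6]
finger_gap: 85.5
gripper_force: 0.0
```

>>> servo_tool(deltas=[{"slide": [0,0,0],"twist": 0,"fingers": 1},{"slide": [0,0,0],"twist": 0,"fingers": 1},{"slide": [0,0,0],"twist": 0,"fingers": 1},{"slide": [0,0,0],"twist": 0,"fingers": 1}])

```text
time: 8.1
eef_pos: [639.0, 135.7, 288.7]
ee_rot: [3.141, 0.001, -3.046]
force: [-0.6, 0.5, 0.6]
finger_gap: 85.5
gripper_force: 0.0
```

```bash
python3 cup.py 156 642 135 w4; python3 go.py 642 135 250 -3.046
```

```text
[639.  135.7 288.7] [642.81046099 139.02492984] 0.3891697581753138 [643.67131639 139.13555643  30.32542823] (280, 174, 88, 88) 22
top [641.39027633 135.60901316] 8.59912425249065 [658.03853886 127.6175178   16.12484945] (255, 156, 13, 23) 7
t 8.2 dist 39.0 slide/call [-0.0057 -0.0023  0.0784] twist 0.0011
```

View pics/w4.png

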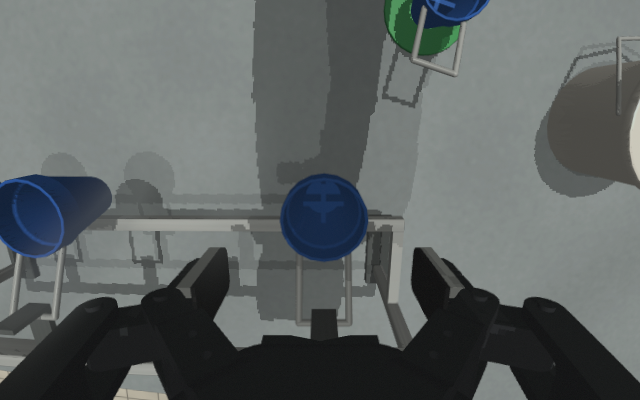

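Cup 4's rim is at px (324,217), its loop runs straight down to hook 4 at (324,322), and the first cup stands on the green stand at (450,0). I'll align, come partway down and check.

>>> servo_tool(deltas=[{"slide": [-0.009,0.006,0],"twist": 0,"fingers": 1},{"slide": [-0.009,0.006,0.05],"twist": 0,"fingers": 1},{"slide": [-0.009,0.006,0.1],"twist": 0,"fingers": 1},{"slide": [-0.009,0.006,0.1],"twist": 0,"fingers": 1},{"slide": [-0.009,0.006,0.1],"twist": 0,"fingers": 1}])

```text
time: 8.62
eef_pos: [643.0, 138.9, 237.3]
ee_rot: [3.141, -0.002, -3.046]
force: [0.2, -0.0, 0.9]
finger_gap: 85.8
gripper_force: 0.0
```

>>> servo_tool(deltas=[{"slide": [0,0,0],"twist": 0,"fingers": 1},{"slide": [0,0,0],"twist": 0,"fingers": 1}])

```text
time: 8.78
eef_pos: [644.6, 138.6, 240.2]
ee_rot: [-3.141, 0.003, -3.046]
force: [0.4, 0.1, -0.1]
finger_gap: 85.5
gripper_force: 0.0
```

```bash
python3 cup.py 156 643 139; python3 go.py 643 139 202 -3.046
```

```text
[644.6 138.6 240.2] [642.75597262 138.99370549] 0.3723539717068025 [643.60885752 139.08177801  30.34692346] (264, 179, 114, 112) 25
top [628.42414498 122.6725824 ] 8.402382664515121 [644.30040386 123.12886322  17.39176119] (257, 160, 11, 19) 8
t 8.9 dist 38.0 slide/call [0.0032 0.0014 0.0755] twist -0.0007
```

>>> servo_tool(deltas=[{"slide": [0.001,0.001,0.03],"twist": 0,"fingers": 1},{"slide": [0.001,0.001,0.06],"twist": 0,"fingers": 1},{"slide": [0.001,0.001,0.076],"twist": 0,"fingers": 1},{"slide": [0.001,0.001,0.076],"twist": 0,"fingers": 1},{"slide": [0.001,0.001,0.076],"twist": 0,"fingers": 1}])

```text
time: 9.3
eef_pos: [643.4, 138.8, 200.2]
ee_rot: [3.141, -0.0, -3.046]
force: [0.2, -1.0, 0.3]
finger_gap: 85.6
gripper_force: 0.0
```

>>> servo_tool(deltas=[{"slide": [0,0,0],"twist": 0,"fingers": 1},{"slide": [0,0,0],"twist": 0,"fingers": 0},{"slide": [0,0,0],"twist": 0,"fingers": 0},{"slide": [0,0,0],"twist": 0,"fingers": 0},{"slide": [0,0,0],"twist": 0,"fingers": 0}])

```text
time: 9.72
eef_pos: [643.8, 138.9, 201.0]
ee_rot: [-3.142, 0.002, -3.046]
force: [-1.1, 0.1, 5.4]
finger_gap: 61.7
gripper_force: 42.5
```

>>> servo_tool(deltas=[{"slide": [0,0,0],"twist": 0,"fingers": 0},{"slide": [0,0,0],"twist": 0,"fingers": 0}])

```text
time: 9.88
eef_pos: [643.8, 138.9, 201.1]
ee_rot: [-3.141, 0.002, -3.046]
force: [-0.6, -0.8, 6.0]
finger_gap: 61.7
gripper_force: 42.5
```

>>> servo_tool(deltas=[{"slide": [0,0,-0.024],"twist": 0,"fingers": 0},{"slide": [0,0,-0.048],"twist": 0,"fingers": 0},{"slide": [0,0,-0.072],"twist": 0,"fingers": 0},{"slide": [0,0,-0.096],"twist": 0,"fingers": 0},{"slide": [0,0,-0.12],"twist": 0,"fingers": 0}])

```text
time: 10.3
eef_pos: [643.4, 138.9, 261.8]
ee_rot: [3.142, 0.001, -3.046]
force: [1.0, 0.3, 0.2]
finger_gap: 61.7
gripper_force: 44.3
```

>>> servo_tool(deltas=[{"slide": [0.03,0,0],"twist": 0,"fingers": 0},{"slide": [0.08,0,0],"twist": 0,"fingers": 0},{"slide": [0.14,0,0],"twist": 0,"fingers": 0},{"slide": [0.2,0.02,0],"twist": 0,"fingers": 0},{"slide": [0.24,0.06,0],"twist": 0,"fingers": 0}])

```text
time: 10.72
eef_pos: [519.4, 156.2, 260.9]
ee_rot: [-3.141, -0.0, -3.048]
force: [-0.0, 1.0, 0.6]
finger_gap: 61.4
gripper_force: 44.3
```

>>> servo_tool(deltas=[{"slide": [0,0,0],"twist": 0,"fingers": 0},{"slide": [0,0,0],"twist": 0,"fingers": 0},{"slide": [0,0,0],"twist": 0,"fingers": 0},{"slide": [0,0,0],"twist": 0,"fingers": 0}])

```text
time: 11.05
eef_pos: [521.8, 157.0, 260.4]
ee_rot: [-3.142, 0.001, -3.047]
force: [0.7, -0.1, -1.1]
finger_gap: 61.4
gripper_force: 44.3
```

```bash
python3 - <<'E'
from h import *
st=robot.read_state();im=get_image('wrist'); save(im,'w5'); print(st['time'],st['eef_pos'].round(1),st['ee_rot'].round(3),st['finger_gap'],st['gripper_force'])
print(proj(im,[454.7,230,82],st))
E
python3 cup.py 82 454.7 230; python3 go.py 454.7 230 160 -3.046
```

```text
11.05 [521.8 157.  260.4] [-3.142e+00  1.000e-03 -3.047e+00] 61.355108870915686 44.28979198797606
[419.72702745 124.00030264]
[521.8 156.9 260.1] [455.176498   229.73161234] 0.29312437532473073 [455.2062091  230.35141289  30.5078425 ] (378, 84, 81, 80) 14
top [511.27762284 155.38032663] 12.485550978460823 [530.74259718 167.78468579  22.14064875] (242, 206, 18, 12) 11
t 11.2 dist 141.0 slide/call [0.1193 0.1581 0.1997] twist -0.0022
```

View pics/w5.png

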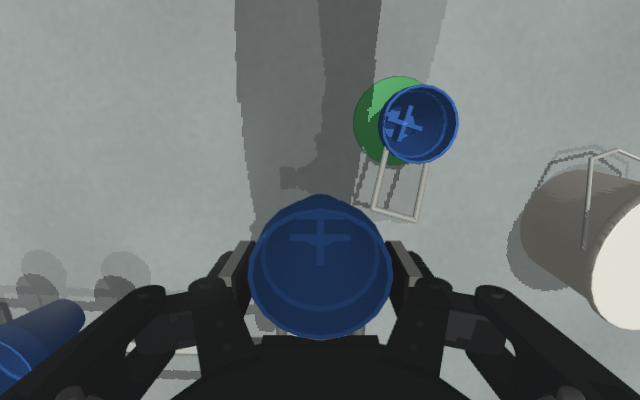

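Cup 4 is off its hook and centred in the grip at (320,268), and the base cup is at (420,124). Stacking it.

>>> servo_tool(deltas=[{"slide": [0.04,0.05,0],"twist": 0,"fingers": 0},{"slide": [0.08,0.11,0],"twist": 0,"fingers": 0},{"slide": [0.119,0.158,0.03],"twist": 0,"fingers": 0},{"slide": [0.119,0.158,0.08],"twist": 0,"fingers": 0},{"slide": [0.119,0.158,0.1],"twist": 0,"fingers": 0}])

```text
time: 11.62
eef_pos: [453.0, 231.0, 207.5]
ee_rot: [-3.141, -0.002, -3.044]
force: [0.0, -1.2, -1.0]
finger_gap: 61.2
gripper_force: 44.3
```

>>> servo_tool(deltas=[{"slide": [0,0,0],"twist": 0,"fingers": 0},{"slide": [0,0,0],"twist": 0,"fingers": 0},{"slide": [0,0,0.03],"twist": 0,"fingers": 0},{"slide": [0,0,0.06],"twist": 0,"fingers": 0},{"slide": [0,0,0.06],"twist": 0,"fingers": 0}])

```text
time: 12.03
eef_pos: [454.4, 229.4, 178.7]
ee_rot: [-3.141, -0.002, -3.048]
force: [-1.4, 0.1, -2.5]
finger_gap: 61.8
gripper_force: 44.3
```

>>> servo_tool(deltas=[{"slide": [0,0,0],"twist": 0,"fingers": 0},{"slide": [0,0,0.01],"twist": 0,"fingers": 0},{"slide": [0,0,0.02],"twist": 0,"fingers": 0},{"slide": [0,0,0.03],"twist": 0,"fingers": 0},{"slide": [0,0,0.03],"twist": 0,"fingers": 0}])

```text
time: 12.45
eef_pos: [454.1, 230.2, 164.1]
ee_rot: [-3.142, -0.001, -3.047]
force: [0.1, 0.1, -0.8]
finger_gap: 61.3
gripper_force: 44.3
```

>>> servo_tool(deltas=[{"slide": [-0.001,0,0.004],"twist": 0,"fingers": 0},{"slide": [-0.001,0,0.006],"twist": 0,"fingers": 0},{"slide": [-0.001,0,0.008],"twist": 0,"fingers": 0},{"slide": [-0.001,0,0.008],"twist": 0,"fingers": 0}])

```text
time: 12.78
eef_pos: [455.1, 230.4, 161.3]
ee_rot: [3.142, 0.001, -3.046]
force: [0.2, -0.8, 1.6]
finger_gap: 61.3
gripper_force: 44.5
```

>>> servo_tool(deltas=[{"slide": [0,0,0.002],"twist": 0,"fingers": 0},{"slide": [0,0,0.004],"twist": 0,"fingers": 0},{"slide": [0,0,0.004],"twist": 0,"fingers": 0},{"slide": [0,0,0.004],"twist": 0,"fingers": 0}])

```text
time: 13.12
eef_pos: [455.6, 230.5, 160.4]
ee_rot: [3.141, 0.002, -3.046]
force: [-1.1, -0.6, 10.1]
finger_gap: 61.6
gripper_force: 45.1
```

>>> servo_tool(deltas=[{"slide": [0,0,0],"twist": 0,"fingers": 1},{"slide": [0,0,0],"twist": 0,"fingers": 1},{"slide": [0,0,0],"twist": 0,"fingers": 1},{"slide": [0,0,0],"twist": 0,"fingers": 1},{"slide": [0,0,0],"twist": 0,"fingers": 1}])

```text
time: 13.53
eef_pos: [454.7, 230.3, 158.7]
ee_rot: [3.142, -0.0, -3.046]
force: [0.6, -0.6, 0.9]
finger_gap: 85.3
gripper_force: 0.0
```

>>> servo_tool(deltas=[{"slide": [0,0,-0.03],"twist": 0,"fingers": 1},{"slide": [0,0,-0.07],"twist": 0,"fingers": 1},{"slide": [0,0,-0.13],"twist": 0,"fingers": 1},{"slide": [0,0,-0.18],"twist": 0,"fingers": 1},{"slide": [0,0,-0.2],"twist": 0,"fingers": 1}])

```text
time: 13.95
eef_pos: [455.8, 230.6, 262.5]
ee_rot: [3.141, 0.004, -3.046]
force: [-0.3, 0.6, 0.4]
finger_gap: 85.4
gripper_force: 0.0
```

>>> servo_tool(deltas=[{"slide": [0,0,0],"twist": 0,"fingers": 1},{"slide": [0,0,0],"twist": 0,"fingers": 1},{"slide": [0,0,0],"twist": 0,"fingers": 1}])

```text
time: 14.2
eef_pos: [454.3, 230.2, 257.1]
ee_rot: [-3.141, -0.002, -3.046]
force: [0.1, -0.4, -0.5]
finger_gap: 85.5
gripper_force: 0.0
```

Run:
```python
from h import *
from cup import rim
st=robot.read_state();im=get_image('wrist'); save(im,'w6'); print(st['time'],st['eef_pos'].round(1),st['ee_rot'].round(3))
for z in (112,116,120): print(z,rim(im,st,z,(455,230)))
```

```text
14.2 [454.3 230.2 257.1] [-3.141e+00 -2.000e-03 -3.046e+00]
112 (array([456.0725787, 230.4754043]), np.float64(0.07848846704772142), array([456.04276187, 230.46674431,  31.02506987]), (277, 161, 86, 91), 18)
116 (array([454.13493352, 230.15113054]), np.float64(0.2888789851237354), array([454.79113062, 230.34783847,  30.44889813]), (277, 161, 86, 91), 18)
120 (array([452.20559625, 229.94548236]), np.float64(0.6748068431813894), array([453.57072332, 230.24612142,  29.84746587]), (277, 161, 86, 91), 19)
```

View pics/w6.png

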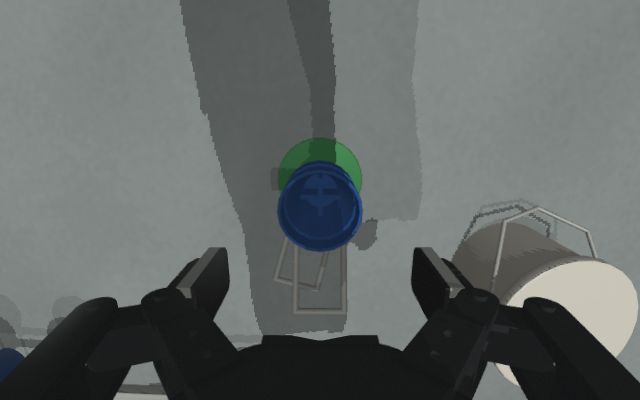

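The second cup is fully seated: the rim fits radius 31.0 mm at z=112, centred at px (320,206). Next is the hook 2 cup.

>>> servo_tool(deltas=[{"slide": [-0.02,-0.05,-0.04],"twist": 0,"fingers": 1},{"slide": [-0.06,-0.12,-0.06],"twist": 0,"fingers": 1},{"slide": [-0.1,-0.19,-0.06],"twist": 0,"fingers": 1},{"slide": [-0.14,-0.26,-0.06],"twist": 0,"fingers": 1},{"slide": [-0.18,-0.33,-0.06],"twist": 0,"fingers": 1}])

```text
time: 14.67
eef_pos: [560.5, 73.0, 287.6]
ee_rot: [3.141, -0.001, -3.046]
force: [1.0, 0.9, -0.2]
finger_gap: 85.4
gripper_force: 0.0
```

>>> servo_tool(deltas=[{"slide": [-0.04,-0.07,0],"twist": 0,"fingers": 1},{"slide": [-0.08,-0.14,0],"twist": 0,"fingers": 1},{"slide": [-0.12,-0.21,0],"twist": 0,"fingers": 1},{"slide": [-0.15,-0.27,0],"twist": 0,"fingers": 1},{"slide": [-0.18,-0.33,0],"twist": 0,"fingers": 1}])

```text
time: 15.08
eef_pos: [665.7, -82.9, 286.6]
ee_rot: [3.14, -0.002, -3.047]
force: [0.3, 0.8, -0.1]
finger_gap: 85.3
gripper_force: 0.0
```

>>> servo_tool(deltas=[{"slide": [0,0,0.02],"twist": 0,"fingers": 1},{"slide": [0,0,0.06],"twist": 0,"fingers": 1},{"slide": [0,0,0.08],"twist": 0,"fingers": 1},{"slide": [0,0,0.08],"twist": 0,"fingers": 1},{"slide": [0,0,0.08],"twist": 0,"fingers": 1}])

```text
time: 15.5
eef_pos: [664.6, -80.3, 247.7]
ee_rot: [3.14, -0.002, -3.046]
force: [0.2, 0.7, 0.7]
finger_gap: 85.2
gripper_force: 0.0
```

>>> servo_tool(deltas=[{"slide": [0,0,0],"twist": 0,"fingers": 1},{"slide": [0,0,0],"twist": 0,"fingers": 1}])

```text
time: 15.67
eef_pos: [665.7, -80.7, 250.2]
ee_rot: [-3.141, 0.002, -3.046]
force: [-0.2, 0.5, -0.3]
finger_gap: 85.7
gripper_force: 0.0
```

```bash
cat > look.py <<'E'
import sys
from h import *
from cup import rim
x,y=map(float,sys.argv[1:3]); st=robot.read_state();im=get_image('wrist')
if len(sys.argv)>4: save(im,sys.argv[4])
print(st['time'],st['eef_pos'].round(1),st['ee_rot'].round(3))
z=float(sys.argv[3])
for zz in (z,z+4):
    c,e,rf,bb,n=rim(im,st,zz,(x,y)); print(zz,c.round(1),e.round(2),rf.round(2),bb)
E
python3 look.py 665 -80 152 w7; python3 go.py 665 -80 200 -3.046
```

```text
15.6667 [665.7 -80.7 250.2] [-3.141e+00  2.000e-03 -3.046e+00]
152.0 [665.9 -79.7] 0.1 [665.8  -79.74  31.06] (268, 175, 107, 106)
156.0 [663.4 -80. ] 0.36 [664.2  -79.93  30.35] (268, 175, 107, 106)
t 15.7 dist 50.0 slide/call [0.0014 0.0017 0.1004] twist 0.0003
```

View pics/w7.png

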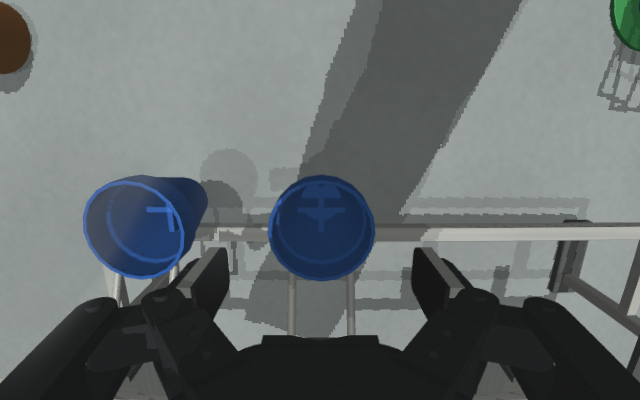

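Cup 2's rim is at px (321,228), centred between the pads. Neighbour cup 1 is at (135,228), clear of the left finger. Grasp and lift.

>>> servo_tool(deltas=[{"slide": [0,0.002,0.03],"twist": 0,"fingers": 1},{"slide": [0,0.002,0.07],"twist": 0,"fingers": 1},{"slide": [0,0.002,0.1],"twist": 0,"fingers": 1},{"slide": [0,0.002,0.104],"twist": 0,"fingers": 1},{"slide": [0,0.002,0.104],"twist": 0,"fingers": 1}])

```text
time: 16.13
eef_pos: [664.9, -79.8, 196.6]
ee_rot: [3.141, -0.001, -3.046]
force: [-0.1, -0.0, 0.7]
finger_gap: 85.6
gripper_force: 0.0
```

>>> servo_tool(deltas=[{"slide": [0,0,0],"twist": 0,"fingers": 1},{"slide": [0,0,0],"twist": 0,"fingers": 0},{"slide": [0,0,0],"twist": 0,"fingers": 0},{"slide": [0,0,0],"twist": 0,"fingers": 0},{"slide": [0,0,0],"twist": 0,"fingers": 0}])

```text
time: 16.55
eef_pos: [665.9, -80.2, 198.5]
ee_rot: [-3.141, 0.002, -3.046]
force: [-0.7, -0.1, 6.9]
finger_gap: 61.8
gripper_force: 42.3
```

>>> servo_tool(deltas=[{"slide": [0,0,0],"twist": 0,"fingers": 0},{"slide": [0,0,0],"twist": 0,"fingers": 0}])

```text
time: 16.72
eef_pos: [665.9, -80.2, 198.6]
ee_rot: [-3.141, 0.002, -3.046]
force: [-0.3, -0.1, 5.1]
finger_gap: 61.7
gripper_force: 42.3
```

>>> servo_tool(deltas=[{"slide": [0,0,-0.024],"twist": 0,"fingers": 0},{"slide": [0,0,-0.048],"twist": 0,"fingers": 0},{"slide": [0,0,-0.072],"twist": 0,"fingers": 0},{"slide": [0,0,-0.096],"twist": 0,"fingers": 0},{"slide": [0,0,-0.13],"twist": 0,"fingers": 0}])

```text
time: 17.13
eef_pos: [664.9, -80.0, 262.8]
ee_rot: [3.141, -0.001, -3.046]
force: [0.5, -0.3, -0.7]
finger_gap: 61.5
gripper_force: 44.4
```

>>> servo_tool(deltas=[{"slide": [0.04,0,0],"twist": 0,"fingers": 0},{"slide": [0.1,0,0],"twist": 0,"fingers": 0},{"slide": [0.16,0,-0.01],"twist": 0,"fingers": 0},{"slide": [0.2,0.03,-0.03],"twist": 0,"fingers": 0},{"slide": [0.24,0.08,-0.03],"twist": 0,"fingers": 0}])

```text
time: 17.55
eef_pos: [541.4, -53.1, 279.7]
ee_rot: [-3.14, 0.003, -3.049]
force: [-0.1, 0.3, -0.3]
finger_gap: 61.8
gripper_force: 44.4
```

>>> servo_tool(deltas=[{"slide": [0.03,0.08,0],"twist": 0,"fingers": 0},{"slide": [0.06,0.16,0],"twist": 0,"fingers": 0},{"slide": [0.09,0.24,0],"twist": 0,"fingers": 0},{"slide": [0.118,0.31,0],"twist": 0,"fingers": 0},{"slide": [0.118,0.36,0],"twist": 0,"fingers": 0}])

```text
time: 17.97
eef_pos: [463.7, 124.5, 278.8]
ee_rot: [3.141, 0.001, -3.045]
force: [0.7, -0.2, -1.1]
finger_gap: 61.4
gripper_force: 44.4
```

>>> servo_tool(deltas=[{"slide": [0,0,0],"twist": 0,"fingers": 0},{"slide": [0,0,0],"twist": 0,"fingers": 0},{"slide": [0,0,0],"twist": 0,"fingers": 0},{"slide": [0,0,0],"twist": 0,"fingers": 0}])

```text
time: 18.3
eef_pos: [466.6, 121.1, 277.4]
ee_rot: [-3.141, 0.0, -3.047]
force: [-0.1, -0.3, -1.5]
finger_gap: 61.6
gripper_force: 44.5
```

```bash
python3 look.py 455.9 230.4 112 w8; python3 go.py 455.9 230.4 188.6 -3.046
```

```text
18.3 [466.6 121.1 277.4] [-3.141  0.    -3.047]
112.0 [455.9 232. ] 0.14 [455.97 232.08  30.94] (402, 155, 95, 83)
116.0 [454.7 229.4] 0.37 [455.03 230.11  30.41] (402, 155, 95, 83)
t 18.4 dist 141.0 slide/call [0.0007 0.2198 0.1771] twist -0.0037
```

>>> servo_tool(deltas=[{"slide": [0,0.07,0],"twist": 0,"fingers": 0},{"slide": [0,0.14,0],"twist": 0,"fingers": 0},{"slide": [0,0.2,0],"twist": 0,"fingers": 0},{"slide": [0,0.22,0.04],"twist": 0,"fingers": 0},{"slide": [0,0.22,0.08],"twist": 0,"fingers": 0}])

```text
time: 18.77
eef_pos: [456.4, 233.0, 237.5]
ee_rot: [3.141, 0.002, -3.045]
force: [-0.1, -0.2, -0.5]
finger_gap: 61.6
gripper_force: 44.5
```

>>> servo_tool(deltas=[{"slide": [0,0,0],"twist": 0,"fingers": 0},{"slide": [0,0,0],"twist": 0,"fingers": 0},{"slide": [0,0,0.03],"twist": 0,"fingers": 0},{"slide": [0,0,0.06],"twist": 0,"fingers": 0},{"slide": [0,0,0.06],"twist": 0,"fingers": 0}])

```text
time: 19.18
eef_pos: [455.6, 230.4, 205.8]
ee_rot: [-3.141, -0.002, -3.048]
force: [-0.0, -1.4, -0.8]
finger_gap: 61.6
gripper_force: 44.5
```

>>> servo_tool(deltas=[{"slide": [0,0,0.01],"twist": 0,"fingers": 0},{"slide": [0,0,0.02],"twist": 0,"fingers": 0},{"slide": [0,0,0.025],"twist": 0,"fingers": 0},{"slide": [0,0,0.025],"twist": 0,"fingers": 0},{"slide": [0,0,0.025],"twist": 0,"fingers": 0}])

```text
time: 19.6
eef_pos: [455.9, 231.4, 194.8]
ee_rot: [3.141, 0.0, -3.047]
force: [0.6, 0.3, -2.0]
finger_gap: 61.4
gripper_force: 44.5
```

>>> servo_tool(deltas=[{"slide": [0,0,0.004],"twist": 0,"fingers": 0},{"slide": [0,0,0.008],"twist": 0,"fingers": 0},{"slide": [0,0,0.01],"twist": 0,"fingers": 0},{"slide": [0,0,0.01],"twist": 0,"fingers": 0},{"slide": [0,0,0.01],"twist": 0,"fingers": 0}])

```text
time: 20.02
eef_pos: [455.7, 231.4, 189.4]
ee_rot: [3.142, -0.0, -3.046]
force: [0.1, -0.7, -0.7]
finger_gap: 61.4
gripper_force: 44.6
```

>>> servo_tool(deltas=[{"slide": [0,0,0.002],"twist": 0,"fingers": 0},{"slide": [0,0,0.004],"twist": 0,"fingers": 0},{"slide": [0,0,0.004],"twist": 0,"fingers": 0},{"slide": [0,0,0.004],"twist": 0,"fingers": 0}])

```text
time: 20.35
eef_pos: [456.3, 231.5, 188.4]
ee_rot: [-3.142, 0.002, -3.046]
force: [-0.7, -0.2, 5.3]
finger_gap: 61.6
gripper_force: 45.0
```

>>> servo_tool(deltas=[{"slide": [0,0,0],"twist": 0,"fingers": 1},{"slide": [0,0,0],"twist": 0,"fingers": 1},{"slide": [0,0,0],"twist": 0,"fingers": 1},{"slide": [0,0,0],"twist": 0,"fingers": 1},{"slide": [0,0,0],"twist": 0,"fingers": 1}])

```text
time: 20.77
eef_pos: [455.7, 231.5, 187.2]
ee_rot: [3.141, -0.0, -3.046]
force: [-0.2, 0.0, -0.4]
finger_gap: 85.3
gripper_force: 0.0
```

>>> servo_tool(deltas=[{"slide": [0,0,-0.03],"twist": 0,"fingers": 1},{"slide": [0,0,-0.07],"twist": 0,"fingers": 1},{"slide": [0,0,-0.13],"twist": 0,"fingers": 1},{"slide": [0,0,-0.18],"twist": 0,"fingers": 1},{"slide": [0,0,-0.2],"twist": 0,"fingers": 1}])

```text
time: 21.18
eef_pos: [456.6, 231.7, 291.0]
ee_rot: [3.141, 0.004, -3.046]
force: [0.9, 0.6, 0.5]
finger_gap: 85.3
gripper_force: 0.0
```

>>> servo_tool(deltas=[{"slide": [0,0,0],"twist": 0,"fingers": 1},{"slide": [0,0,0],"twist": 0,"fingers": 1},{"slide": [0,0,0],"twist": 0,"fingers": 1}])

```text
time: 21.43
eef_pos: [455.3, 231.4, 285.6]
ee_rot: [-3.141, -0.002, -3.046]
force: [0.0, 0.4, -0.2]
finger_gap: 85.1
gripper_force: 0.0
```

```bash
python3 look.py 456 231 142 w9; python3 go.py 676.5 -189 288 -3.046 3
```

```text
21.4333 [455.3 231.4 285.6] [-3.141e+00 -2.000e-03 -3.046e+00]
142.0 [455.3 230.6] 0.12 [455.51 230.57  30.84] (276, 156, 86, 94)
146.0 [453.3 230.4] 0.39 [454.27 230.47  30.26] (276, 156, 86, 94)
t 21.5 dist 475.0 slide/call [-0.1203 -0.293  -0.0019] twist -0.0009
```

Seated (R=30.84 at z=142). On to cup 1.

>>> servo_tool(deltas=[{"slide": [-0.02,-0.06,-0.01],"twist": 0,"fingers": 1},{"slide": [-0.04,-0.12,-0.01],"twist": 0,"fingers": 1},{"slide": [-0.07,-0.18,-0.01],"twist": 0,"fingers": 1},{"slide": [-0.1,-0.24,-0.01],"twist": 0,"fingers": 1},{"slide": [-0.12,-0.293,-0.01],"twist": 0,"fingers": 1}])

```text
time: 21.9
eef_pos: [529.9, 89.6, 290.7]
ee_rot: [3.141, -0.002, -3.047]
force: [0.6, 0.3, -0.4]
finger_gap: 85.5
gripper_force: 0.0
```

>>> servo_tool(deltas=[{"slide": [-0.02,-0.06,0],"twist": 0,"fingers": 1},{"slide": [-0.04,-0.12,0],"twist": 0,"fingers": 1},{"slide": [-0.07,-0.18,0],"twist": 0,"fingers": 1},{"slide": [-0.1,-0.24,0],"twist": 0,"fingers": 1},{"slide": [-0.12,-0.293,0],"twist": 0,"fingers": 1}])

```text
time: 22.32
eef_pos: [603.5, -50.7, 290.4]
ee_rot: [3.141, -0.002, -3.047]
force: [1.0, 0.2, -0.6]
finger_gap: 85.5
gripper_force: 0.0
```

>>> servo_tool(deltas=[{"slide": [-0.02,-0.06,0],"twist": 0,"fingers": 1},{"slide": [-0.04,-0.12,0],"twist": 0,"fingers": 1},{"slide": [-0.07,-0.18,0],"twist": 0,"fingers": 1},{"slide": [-0.1,-0.24,0],"twist": 0,"fingers": 1},{"slide": [-0.12,-0.293,0],"twist": 0,"fingers": 1}])

```text
time: 22.73
eef_pos: [677.1, -190.7, 290.0]
ee_rot: [3.14, -0.002, -3.047]
force: [0.5, 0.9, 0.0]
finger_gap: 85.7
gripper_force: 0.0
```

>>> servo_tool(deltas=[{"slide": [0,0,0],"twist": 0,"fingers": 1},{"slide": [0,0,0.04],"twist": 0,"fingers": 1},{"slide": [0,0,0.08],"twist": 0,"fingers": 1},{"slide": [0,0,0.08],"twist": 0,"fingers": 1},{"slide": [0,0,0.08],"twist": 0,"fingers": 1}])

```text
time: 23.15
eef_pos: [675.7, -188.3, 250.1]
ee_rot: [3.139, -0.004, -3.046]
force: [-0.5, -0.1, 0.1]
finger_gap: 85.7
gripper_force: 0.0
```

>>> servo_tool(deltas=[{"slide": [0,0,0],"twist": 0,"fingers": 1},{"slide": [0,0,0],"twist": 0,"fingers": 1},{"slide": [0,0,0],"twist": 0,"fingers": 1}])

```text
time: 23.4
eef_pos: [677.1, -189.0, 253.9]
ee_rot: [-3.141, 0.002, -3.046]
force: [-0.3, -0.2, 0.2]
finger_gap: 85.6
gripper_force: 0.0
```

```bash
python3 look.py 676.5 -189 152 w10; python3 go.py 676.5 -189 198 -3.046
```

```text
23.4 [ 677.1 -189.   253.9] [-3.141e+00  2.000e-03 -3.046e+00]
152.0 [ 676.3 -189.4] 0.15 [ 676.12 -189.44   31.15] (267, 172, 105, 105)
156.0 [ 673.9 -189.7] 0.32 [ 674.61 -189.57   30.43] (267, 172, 105, 105)
t 23.4 dist 56.0 slide/call [0.0012 0.0002 0.1113] twist -0.0005
```

View pics/w10.png

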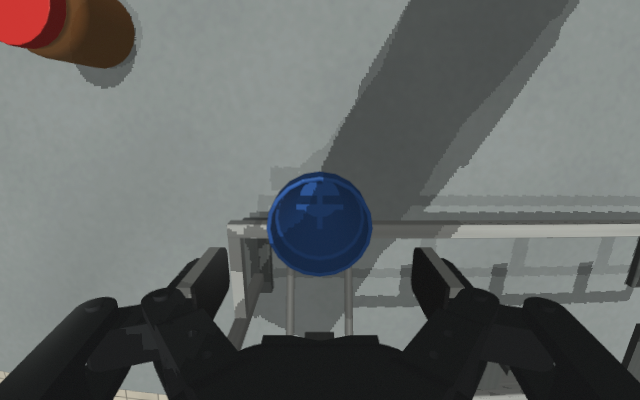

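Cup 1's rim is at px (320,224), centred, with the loop running back to hook 1 at (320,335). Grasp, lift, draw back.

>>> servo_tool(deltas=[{"slide": [0.001,0,0.03],"twist": 0,"fingers": 1},{"slide": [0.001,0,0.07],"twist": 0,"fingers": 1},{"slide": [0.001,0,0.1],"twist": 0,"fingers": 1},{"slide": [0.001,0,0.112],"twist": 0,"fingers": 1},{"slide": [0.001,0,0.112],"twist": 0,"fingers": 1}])

```text
time: 23.87
eef_pos: [675.6, -188.7, 195.0]
ee_rot: [3.14, -0.002, -3.046]
force: [-0.4, 0.1, 0.1]
finger_gap: 85.4
gripper_force: 0.0
```

>>> servo_tool(deltas=[{"slide": [0,0,0],"twist": 0,"fingers": 1},{"slide": [0,0,0],"twist": 0,"fingers": 0},{"slide": [0,0,0],"twist": 0,"fingers": 0},{"slide": [0,0,0],"twist": 0,"fingers": 0},{"slide": [0,0,0],"twist": 0,"fingers": 0}])

```text
time: 24.28
eef_pos: [676.7, -189.3, 198.1]
ee_rot: [-3.14, 0.002, -3.046]
force: [-0.8, 0.2, 6.5]
finger_gap: 61.8
gripper_force: 42.5
```

>>> servo_tool(deltas=[{"slide": [0,0,0],"twist": 0,"fingers": 0},{"slide": [0,0,0],"twist": 0,"fingers": 0}])

```text
time: 24.45
eef_pos: [676.8, -189.3, 198.1]
ee_rot: [-3.14, 0.002, -3.046]
force: [-1.5, 0.8, 6.1]
finger_gap: 61.7
gripper_force: 42.5
```

>>> servo_tool(deltas=[{"slide": [0,0,-0.024],"twist": 0,"fingers": 0},{"slide": [0,0,-0.048],"twist": 0,"fingers": 0},{"slide": [0,0,-0.072],"twist": 0,"fingers": 0},{"slide": [0,0,-0.096],"twist": 0,"fingers": 0},{"slide": [0,0,-0.13],"twist": 0,"fingers": 0}])

```text
time: 24.87
eef_pos: [675.9, -188.9, 262.3]
ee_rot: [3.141, -0.001, -3.046]
force: [0.0, -0.6, -0.0]
finger_gap: 61.7
gripper_force: 44.2
```

>>> servo_tool(deltas=[{"slide": [0.04,0,-0.02],"twist": 0,"fingers": 0},{"slide": [0.09,0,-0.05],"twist": 0,"fingers": 0},{"slide": [0.14,0,-0.08],"twist": 0,"fingers": 0},{"slide": [0.2,0,-0.095],"twist": 0,"fingers": 0},{"slide": [0.24,0.03,-0.095],"twist": 0,"fingers": 0}])

```text
time: 25.28
eef_pos: [554.0, -187.5, 312.3]
ee_rot: [-3.138, 0.003, -3.048]
force: [-0.1, 0.7, -0.1]
finger_gap: 61.7
gripper_force: 44.2
```

>>> servo_tool(deltas=[{"slide": [0.03,0.07,0],"twist": 0,"fingers": 0},{"slide": [0.06,0.14,0],"twist": 0,"fingers": 0},{"slide": [0.09,0.21,0],"twist": 0,"fingers": 0},{"slide": [0.119,0.28,0],"twist": 0,"fingers": 0},{"slide": [0.119,0.35,0],"twist": 0,"fingers": 0}])

```text
time: 25.7
eef_pos: [477.4, -15.8, 310.6]
ee_rot: [-3.141, 0.001, -3.047]
force: [0.4, 0.2, -0.5]
finger_gap: 61.9
gripper_force: 44.2
```

>>> servo_tool(deltas=[{"slide": [0,0.07,0],"twist": 0,"fingers": 0},{"slide": [0,0.14,0],"twist": 0,"fingers": 0},{"slide": [0,0.2,0],"twist": 0,"fingers": 0},{"slide": [0,0.25,0],"twist": 0,"fingers": 0},{"slide": [0,0.278,0],"twist": 0,"fingers": 0}])

```text
time: 26.12
eef_pos: [465.7, 123.8, 310.6]
ee_rot: [3.141, 0.002, -3.044]
force: [0.6, -0.5, -0.2]
finger_gap: 61.8
gripper_force: 44.2
```

>>> servo_tool(deltas=[{"slide": [0,0,0],"twist": 0,"fingers": 0},{"slide": [0,0,0],"twist": 0,"fingers": 0},{"slide": [0,0,0],"twist": 0,"fingers": 0},{"slide": [0,0,0],"twist": 0,"fingers": 0}])

```text
time: 26.45
eef_pos: [466.5, 120.5, 309.3]
ee_rot: [-3.141, 0.0, -3.048]
force: [0.5, -0.2, -0.2]
finger_gap: 61.8
gripper_force: 44.2
```

```bash
python3 look.py 455.5 230.7 142 w11; python3 go.py 455.5 230.7 218 -3.046
```

```text
26.45 [466.5 120.5 309.3] [-3.141  0.    -3.048]
142.0 [455.3 231.8] 0.14 [455.39 231.97  30.85] (396, 152, 100, 85)
146.0 [454.1 229.3] 0.34 [454.47 229.99  30.33] (396, 152, 100, 85)
t 26.5 dist 143.0 slide/call [0.0012 0.2215 0.1822] twist -0.0037
```

Cup steady; lowering on top.

>>> servo_tool(deltas=[{"slide": [0.001,0.07,0],"twist": 0,"fingers": 0},{"slide": [0.001,0.14,0],"twist": 0,"fingers": 0},{"slide": [0.001,0.2,0],"twist": 0,"fingers": 0},{"slide": [0.001,0.2215,0.03],"twist": 0,"fingers": 0},{"slide": [0.001,0.2215,0.07],"twist": 0,"fingers": 0}])

```text
time: 26.92
eef_pos: [455.8, 233.4, 275.2]
ee_rot: [3.141, 0.003, -3.045]
force: [-0.1, -0.6, -0.6]
finger_gap: 61.7
gripper_force: 44.3
```

>>> servo_tool(deltas=[{"slide": [0,0,0],"twist": 0,"fingers": 0},{"slide": [0,0,0],"twist": 0,"fingers": 0},{"slide": [0,0,0.03],"twist": 0,"fingers": 0},{"slide": [0,0,0.07],"twist": 0,"fingers": 0},{"slide": [0,0,0.07],"twist": 0,"fingers": 0}])

```text
time: 27.33
eef_pos: [454.7, 230.6, 237.0]
ee_rot: [-3.141, -0.003, -3.048]
force: [-1.4, -0.0, -1.5]
finger_gap: 61.3
gripper_force: 44.2
```

>>> servo_tool(deltas=[{"slide": [0,0,0.01],"twist": 0,"fingers": 0},{"slide": [0,0,0.02],"twist": 0,"fingers": 0},{"slide": [0,0,0.028],"twist": 0,"fingers": 0},{"slide": [0,0,0.028],"twist": 0,"fingers": 0},{"slide": [0,0,0.028],"twist": 0,"fingers": 0}])

```text
time: 27.75
eef_pos: [455.3, 231.6, 225.3]
ee_rot: [3.141, 0.0, -3.046]
force: [0.5, 0.6, -0.6]
finger_gap: 61.7
gripper_force: 44.2
```

>>> servo_tool(deltas=[{"slide": [0,0,0.004],"twist": 0,"fingers": 0},{"slide": [0,0,0.008],"twist": 0,"fingers": 0},{"slide": [0,0,0.01],"twist": 0,"fingers": 0},{"slide": [0,0,0.01],"twist": 0,"fingers": 0},{"slide": [0,0,0.01],"twist": 0,"fingers": 0}])

```text
time: 28.17
eef_pos: [455.2, 231.7, 219.9]
ee_rot: [3.142, -0.0, -3.046]
force: [0.5, -0.3, -1.4]
finger_gap: 61.3
gripper_force: 44.2
```

>>> servo_tool(deltas=[{"slide": [0,0,0.002],"twist": 0,"fingers": 0},{"slide": [0,0,0.004],"twist": 0,"fingers": 0},{"slide": [0,0,0.005],"twist": 0,"fingers": 0},{"slide": [0,0,0.005],"twist": 0,"fingers": 0}])

```text
time: 28.5
eef_pos: [455.5, 231.7, 217.9]
ee_rot: [3.141, 0.001, -3.046]
force: [-0.1, -1.0, 3.5]
finger_gap: 61.8
gripper_force: 44.6
```

>>> servo_tool(deltas=[{"slide": [0,0,0],"twist": 0,"fingers": 1},{"slide": [0,0,0],"twist": 0,"fingers": 1},{"slide": [0,0,0],"twist": 0,"fingers": 1},{"slide": [0,0,0],"twist": 0,"fingers": 1},{"slide": [0,0,0],"twist": 0,"fingers": 1}])

```text
time: 28.92
eef_pos: [455.1, 231.7, 217.2]
ee_rot: [3.141, -0.0, -3.046]
force: [-1.0, 0.8, -0.1]
finger_gap: 85.3
gripper_force: 0.0
```

>>> servo_tool(deltas=[{"slide": [0,0,-0.03],"twist": 0,"fingers": 1},{"slide": [0,0,-0.07],"twist": 0,"fingers": 1},{"slide": [0,0,-0.13],"twist": 0,"fingers": 1},{"slide": [0,0,-0.18],"twist": 0,"fingers": 1},{"slide": [0,0,-0.2],"twist": 0,"fingers": 1}])

```text
time: 29.33
eef_pos: [455.9, 231.8, 321.1]
ee_rot: [3.141, 0.004, -3.046]
force: [0.4, 0.2, 1.2]
finger_gap: 85.5
gripper_force: 0.0
```

>>> servo_tool(deltas=[{"slide": [0,0,0],"twist": 0,"fingers": 1},{"slide": [0,0,0],"twist": 0,"fingers": 1},{"slide": [0,0,0],"twist": 0,"fingers": 1}])

```text
time: 29.58
eef_pos: [454.8, 231.6, 315.7]
ee_rot: [-3.141, -0.002, -3.046]
force: [-0.1, -0.7, -0.1]
finger_gap: 85.4
gripper_force: 0.0
```

```bash
python3 look.py 455.5 231 172 w12
python3 - <<'E'
from h import *
for n in('top','scene'):
    im=get_image(n)
    for s,c in blobs(im,8,20,120,90)[1]: print(n,s,c,onz(im,c,10).round())
E
python3 go.py 431 -243 320 -3.046 3
```

```text
29.5833 [454.8 231.6 315.7] [-3.141e+00 -2.000e-03 -3.046e+00]
172.0 [454.9 230.2] 0.14 [455.07 230.25  30.87] (275, 153, 86, 97)
176.0 [452.9 230.1] 0.4 [453.84 230.16  30.29] (275, 153, 86, 97)
top [376, 231, 22, 22, 374] [386.7, 241.2] [ 431. -243.   10.]
top [450, 273, 31, 37, 202] [465.3, 291.1] [ 268. -474.   10.]
scene [67, 0, 39, 10, 224] [84.2, 3.1] [  399. -2010.    10.]
scene [57, 31, 52, 48, 375] [84.3, 55.1] [  641. -1512.    10.]
scene [131, 57, 17, 9, 84] [140.8, 61.6] [  473. -1262.    10.]
scene [284, 160, 17, 15, 196] [291.9, 167.6] [ 431. -238.   10.]
t 29.7 dist 475.0 slide/call [ 0.0459 -0.3134 -0.0026] twist -0.0007
```

View pics/w12.png

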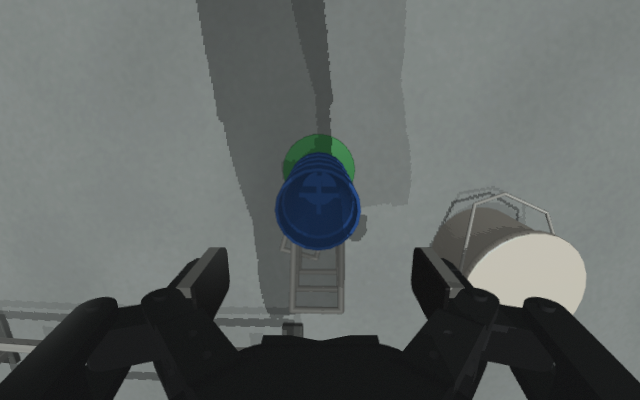

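The full stack stands straight, with the top rim fitting at z=172 at px (318,205). The lid hasn't moved. Going to it.

>>> servo_tool(deltas=[{"slide": [0.01,-0.06,0],"twist": 0,"fingers": 1},{"slide": [0.02,-0.12,0],"twist": 0,"fingers": 1},{"slide": [0.03,-0.19,0],"twist": 0,"fingers": 1},{"slide": [0.04,-0.25,0],"twist": 0,"fingers": 1},{"slide": [0.046,-0.3134,0],"twist": 0,"fingers": 1}])

```text
time: 30.15
eef_pos: [446.5, 72.3, 316.6]
ee_rot: [3.141, -0.001, -3.046]
force: [0.1, 0.2, 0.6]
finger_gap: 85.2
gripper_force: 0.0
```

>>> servo_tool(deltas=[{"slide": [0.01,-0.06,0],"twist": 0,"fingers": 1},{"slide": [0.02,-0.12,0],"twist": 0,"fingers": 1},{"slide": [0.03,-0.19,0],"twist": 0,"fingers": 1},{"slide": [0.04,-0.25,0],"twist": 0,"fingers": 1},{"slide": [0.046,-0.3134,0],"twist": 0,"fingers": 1}])

```text
time: 30.57
eef_pos: [438.5, -86.1, 316.7]
ee_rot: [3.141, -0.001, -3.047]
force: [-0.2, 0.5, -0.4]
finger_gap: 85.1
gripper_force: 0.0
```

>>> servo_tool(deltas=[{"slide": [0.01,-0.06,0],"twist": 0,"fingers": 1},{"slide": [0.02,-0.12,0],"twist": 0,"fingers": 1},{"slide": [0.03,-0.19,0],"twist": 0,"fingers": 1},{"slide": [0.04,-0.25,0],"twist": 0,"fingers": 1},{"slide": [0.046,-0.3134,0],"twist": 0,"fingers": 1}])

```text
time: 30.98
eef_pos: [430.5, -244.3, 316.6]
ee_rot: [3.141, -0.001, -3.047]
force: [1.0, -0.1, 0.7]
finger_gap: 85.3
gripper_force: 0.0
```

>>> servo_tool(deltas=[{"slide": [0,0,0.06],"twist": 0,"fingers": 1},{"slide": [0,0,0.13],"twist": 0,"fingers": 1},{"slide": [0,0,0.2],"twist": 0,"fingers": 1},{"slide": [0,0,0.26],"twist": 0,"fingers": 1},{"slide": [0,0,0.3],"twist": 0,"fingers": 1}])

```text
time: 31.4
eef_pos: [429.8, -241.7, 163.1]
ee_rot: [3.138, -0.003, -3.047]
force: [-0.9, -0.0, -0.6]
finger_gap: 85.1
gripper_force: 0.0
```

>>> servo_tool(deltas=[{"slide": [0,0,0],"twist": 0,"fingers": 1},{"slide": [0,0,0],"twist": 0,"fingers": 1},{"slide": [0,0,0],"twist": 0,"fingers": 1},{"slide": [0,0,0],"twist": 0,"fingers": 1}])

```text
time: 31.73
eef_pos: [431.9, -243.5, 169.3]
ee_rot: [-3.14, 0.002, -3.046]
force: [-0.1, -1.0, 2.1]
finger_gap: 85.7
gripper_force: 0.0
```

```bash
cat > lid.py <<'E'
from h import *
from cup import rim
import sys
st=robot.read_state();im=get_image('wrist'); save(im,sys.argv[1])
hsv=cv2.cvtColor(im['pixels'],cv2.COLOR_RGB2HSV)
print(st['time'],st['eef_pos'].round(1),st['ee_rot'].round(3))
for z in (10,8): print(rim(im,st,z,(431,-241),34.,(5,22)))
E
python3 lid.py w13; python3 go.py 431 -241 90 -3.046
```

```text
31.7333 [ 431.9 -243.5  169.3] [-3.140e+00  2.000e-03 -3.046e+00]
(array([ 431.12290522, -240.32012066]), np.float64(0.2541306303108847), array([ 431.7413566 , -240.22551975,   33.51843955]), (281, 160, 87, 84), 21)
(array([ 432.06668581, -240.16547812]), np.float64(0.1400048420670354), array([ 432.35790348, -240.14850626,   33.78045973]), (281, 160, 87, 84), 20)
t 31.8 dist 79.0 slide/call [0.0017 0.0055 0.1585] twist -0.0006
```

View pics/w13.png

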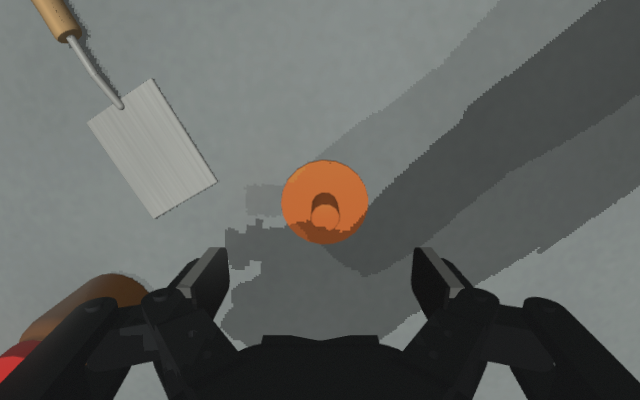

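The lid is intact: disc at px (325,202), knob at (325,212). Lowering onto the knob.

>>> servo_tool(deltas=[{"slide": [0.001,0.006,0.04],"twist": 0,"fingers": 1},{"slide": [0.001,0.006,0.09],"twist": 0,"fingers": 1},{"slide": [0.001,0.006,0.14],"twist": 0,"fingers": 1},{"slide": [0.001,0.006,0.158],"twist": 0,"fingers": 1},{"slide": [0.001,0.006,0.158],"twist": 0,"fingers": 1}])

```text
time: 32.2
eef_pos: [429.7, -239.2, 87.0]
ee_rot: [3.139, -0.002, -3.046]
force: [-0.8, -0.1, -0.2]
finger_gap: 85.7
gripper_force: 0.0
```

>>> servo_tool(deltas=[{"slide": [0,0,0],"twist": 0,"fingers": 1},{"slide": [0,0,0],"twist": 0,"fingers": 1},{"slide": [0,0,0],"twist": 0,"fingers": 1}])

```text
time: 32.45
eef_pos: [431.3, -240.7, 90.2]
ee_rot: [-3.14, 0.002, -3.046]
force: [1.0, -0.8, 0.6]
finger_gap: 85.4
gripper_force: 0.0
```

```bash
python3 lid.py w14
```

```text
32.45 [ 431.3 -240.7   90.2] [-3.140e+00  2.000e-03 -3.046e+00]
(array([ 431.1536678 , -240.23510444]), np.float64(0.2998998836023623), array([ 431.80510399, -240.20282747,   33.48843627]), (257, 182, 128, 120), 21)
(array([ 432.60647257, -240.1201614 ]), np.float64(0.12227823020060742), array([ 432.69008426, -240.11478703,   33.93425844]), (257, 182, 128, 120), 21)
```

View pics/w14.png

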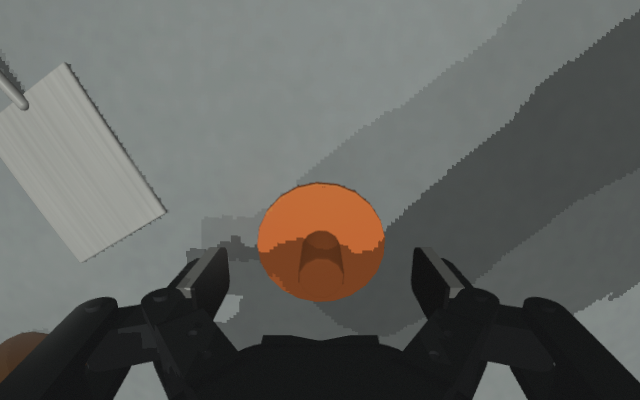

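The knob is centred between the pads at px (321,265). Gripping and lifting.

>>> servo_tool(deltas=[{"slide": [0,0,0],"twist": 0,"fingers": 0},{"slide": [0,0,0],"twist": 0,"fingers": 0},{"slide": [0,0,0],"twist": 0,"fingers": 0},{"slide": [0,0,0],"twist": 0,"fingers": 0},{"slide": [0,0,0],"twist": 0,"fingers": 0}], newtons=40)

```text
time: 32.92
eef_pos: [430.4, -239.9, 88.4]
ee_rot: [3.141, 0.0, -3.046]
force: [0.1, -0.4, 0.5]
finger_gap: 25.6
gripper_force: 0.0
```

>>> servo_tool(deltas=[{"slide": [0,0,0],"twist": 0,"fingers": 0},{"slide": [0,0,0],"twist": 0,"fingers": 0},{"slide": [0,0,0],"twist": 0,"fingers": 0},{"slide": [0,0,0],"twist": 0,"fingers": 0},{"slide": [0,0,0],"twist": 0,"fingers": 0}])

```text
time: 33.33
eef_pos: [430.5, -240.0, 88.5]
ee_rot: [-3.142, 0.0, -3.046]
force: [0.5, 1.1, 3.2]
finger_gap: 18.8
gripper_force: 39.1
```

```bash
python3 lid.py w15; python3 -c "
from h import *
s=robot.read_state();print(s['finger_gap'],s['gripper_force'],s['force'])"
```

```text
33.3333 [ 430.5 -240.    88.5] [-3.142  0.    -3.046]
(array([ 431.10195925, -239.74163759]), np.float64(0.45978847012680313), array([ 431.89668989, -239.64727813,   33.37654506]), (256, 185, 129, 120), 16)
(array([ 432.579515  , -239.58052278]), np.float64(0.22373797875564283), array([ 432.80106669, -239.5593983 ,   33.82569173]), (256, 185, 129, 120), 16)
18.573537705482984 39.07189071178436 [-0.2628931  -0.62851412  2.25446997]
```

>>> servo_tool(deltas=[{"slide": [0,0,-0.04],"twist": 0,"fingers": 0},{"slide": [0,0,-0.11],"twist": 0,"fingers": 0},{"slide": [0,0,-0.19],"twist": 0,"fingers": 0},{"slide": [0,0,-0.27],"twist": 0,"fingers": 0},{"slide": [0,0,-0.34],"twist": 0,"fingers": 0}])

```text
time: 33.8
eef_pos: [430.3, -239.8, 260.6]
ee_rot: [-3.141, 0.0, -3.046]
force: [0.4, -0.6, -0.3]
finger_gap: 18.9
gripper_force: 39.1
```

>>> servo_tool(deltas=[{"slide": [0,0.03,-0.06],"twist": 0,"fingers": 0},{"slide": [-0.01,0.09,-0.1],"twist": 0,"fingers": 0},{"slide": [-0.03,0.16,-0.1],"twist": 0,"fingers": 0},{"slide": [-0.05,0.23,-0.1],"twist": 0,"fingers": 0},{"slide": [-0.068,0.3,-0.1],"twist": 0,"fingers": 0}])

```text
time: 34.22
eef_pos: [450.1, -86.1, 308.7]
ee_rot: [-3.141, 0.001, -3.047]
force: [0.7, -0.7, -1.1]
finger_gap: 18.9
gripper_force: 39.2
```

>>> servo_tool(deltas=[{"slide": [-0.01,0.08,0],"twist": 0,"fingers": 0},{"slide": [-0.03,0.16,0],"twist": 0,"fingers": 0},{"slide": [-0.05,0.24,0],"twist": 0,"fingers": 0},{"slide": [-0.068,0.31,0],"twist": 0,"fingers": 0},{"slide": [-0.068,0.38,0],"twist": 0,"fingers": 0}])

```text
time: 34.63
eef_pos: [466.1, 107.0, 307.9]
ee_rot: [3.141, 0.0, -3.046]
force: [1.5, 0.3, -1.9]
finger_gap: 18.3
gripper_force: 39.2
```

>>> servo_tool(deltas=[{"slide": [0,0.03,0],"twist": 0,"fingers": 0},{"slide": [0,0.03,0],"twist": 0,"fingers": 0},{"slide": [0,0.03,0],"twist": 0,"fingers": 0},{"slide": [0,0.03,0],"twist": 0,"fingers": 0},{"slide": [0,0.03,0],"twist": 0,"fingers": 0}])

```text
time: 35.05
eef_pos: [464.5, 119.0, 308.2]
ee_rot: [-3.141, -0.0, -3.048]
force: [0.1, -0.4, -0.5]
finger_gap: 18.7
gripper_force: 39.3
```

```bash
python3 look.py 455.5 231 172 w16
python3 - <<'E'
from h import *
from cup import rim
st=robot.read_state();im=get_image('wrist'); p=st['eef_pos']
print('lid',rim(im,st,p[2]-78.5,p[:2],34.,(5,22)),p,st['finger_gap'])
E
python3 go.py 453.7 230.2 255.5 -3.046
```

```text
35.05 [464.5 119.  308.2] [-3.141 -0.    -3.048]
172.0 [455.2 231.8] 0.1 [455.17 231.87  30.96] (397, 154, 124, 101)
176.0 [453.8 228.8] 0.35 [454.07 229.56  30.36] (397, 154, 124, 101)
lid (array([465.0767875 , 118.95842685]), np.float64(0.40529422409131466), array([465.72082802, 119.19705504,  33.43489881]), (256, 185, 129, 120), 19) [464.56112803 118.88673708 308.28463291] 18.74903832684505
t 35.1 dist 124.0 slide/call [0.0008 0.2235 0.1056] twist -0.004
```

>>> servo_tool(deltas=[{"slide": [0,0.07,0],"twist": 0,"fingers": 0},{"slide": [0,0.14,0],"twist": 0,"fingers": 0},{"slide": [0,0.2,0],"twist": 0,"fingers": 0},{"slide": [0,0.2245,0.02],"twist": -0.003,"fingers": 0},{"slide": [0,0.2245,0.05],"twist": -0.003,"fingers": 0}])

```text
time: 35.57
eef_pos: [454.0, 233.4, 284.2]
ee_rot: [3.141, 0.002, -3.043]
force: [-0.3, 0.9, -0.7]
finger_gap: 18.7
gripper_force: 39.4
```

>>> servo_tool(deltas=[{"slide": [0,0,0],"twist": 0,"fingers": 0},{"slide": [0,0,0],"twist": 0,"fingers": 0},{"slide": [0,0,0],"twist": 0,"fingers": 0},{"slide": [0,0,0.015],"twist": 0,"fingers": 0},{"slide": [0,0,0.03],"twist": 0,"fingers": 0}])

```text
time: 35.98
eef_pos: [454.4, 231.2, 268.9]
ee_rot: [3.141, 0.002, -3.046]
force: [0.2, 0.4, -0.1]
finger_gap: 18.9
gripper_force: 39.4
```

>>> servo_tool(deltas=[{"slide": [0,0,0],"twist": 0,"fingers": 0},{"slide": [0,0,0],"twist": 0,"fingers": 0},{"slide": [0,0,0],"twist": 0,"fingers": 0}])

```text
time: 36.23
eef_pos: [453.7, 231.5, 268.5]
ee_rot: [3.142, 0.0, -3.045]
force: [-0.4, 0.3, -0.4]
finger_gap: 18.9
gripper_force: 39.4
```

```bash
python3 go.py 454.2 230.8 255.5 -3.046
```

```text
t 36.2 dist 13.0 slide/call [-0.0008 -0.0016  0.0259] twist 0.0017
```

>>> servo_tool(deltas=[{"slide": [-0.001,-0.001,0.006],"twist": 0,"fingers": 0},{"slide": [-0.001,-0.001,0.012],"twist": 0,"fingers": 0},{"slide": [-0.001,-0.001,0.018],"twist": 0,"fingers": 0},{"slide": [-0.001,-0.001,0.018],"twist": 0,"fingers": 0},{"slide": [-0.001,-0.001,0.018],"twist": 0,"fingers": 0}])

```text
time: 36.65
eef_pos: [454.1, 231.2, 259.2]
ee_rot: [3.142, -0.0, -3.045]
force: [-0.2, -0.6, -0.8]
finger_gap: 19.0
gripper_force: 39.3
```

>>> servo_tool(deltas=[{"slide": [0,0,0.003],"twist": 0,"fingers": 0},{"slide": [0,0,0.006],"twist": 0,"fingers": 0},{"slide": [0,0,0.006],"twist": 0,"fingers": 0},{"slide": [0,0,0.006],"twist": 0,"fingers": 0}])

```text
time: 36.98
eef_pos: [454.8, 231.5, 257.8]
ee_rot: [3.141, 0.002, -3.045]
force: [-0.8, 0.7, 7.8]
finger_gap: 18.9
gripper_force: 40.1
```

>>> servo_tool(deltas=[{"slide": [0.003,0,0.002],"twist": 0,"fingers": 0},{"slide": [0.003,0,0.002],"twist": 0,"fingers": 0},{"slide": [0.003,0.003,0.002],"twist": 0,"fingers": 0},{"slide": [0.003,0.003,0.002],"twist": 0,"fingers": 0}])

```text
time: 37.32
eef_pos: [453.7, 232.7, 257.6]
ee_rot: [-3.141, 0.004, -3.045]
force: [0.1, -1.9, 11.1]
finger_gap: 18.6
gripper_force: 40.5
```

>>> servo_tool(deltas=[{"slide": [-0.003,0,0],"twist": 0,"fingers": 0},{"slide": [-0.003,0,0],"twist": 0,"fingers": 0},{"slide": [-0.003,-0.006,0],"twist": 0,"fingers": 0},{"slide": [-0.003,-0.006,0],"twist": 0,"fingers": 0}])

```text
time: 37.65
eef_pos: [455.3, 230.1, 257.7]
ee_rot: [3.14, 0.004, -3.045]
force: [-1.6, 2.2, 12.5]
finger_gap: 18.4
gripper_force: 40.7
```

>>> servo_tool(deltas=[{"slide": [0,0.003,0],"twist": 0,"fingers": 0},{"slide": [0,0.003,0],"twist": 0,"fingers": 0},{"slide": [0,0.003,0],"twist": 0,"fingers": 0}])

```text
time: 37.9
eef_pos: [455.0, 231.6, 257.6]
ee_rot: [3.141, 0.004, -3.045]
force: [-0.9, 0.3, 11.8]
finger_gap: 18.7
gripper_force: 40.5
```

Run:
```python
from h import *
from cup import rim
st=robot.read_state();im=get_image('wrist'); p=st['eef_pos']; save(im,'w17')
for z in (177,179): print('lid',rim(im,st,z,p[:2],34.,(5,22)),p)
```

```text
lid (array([457.2496876 , 232.11413822]), np.float64(0.23181603972153444), array([457.44071494, 232.14266695,  33.8436893 ]), (256, 185, 129, 120), 17) [455.02955308 231.57939775 257.5926186 ]
lid (array([455.80255824, 231.89559789]), np.float64(0.43711619045396916), array([456.46366773, 232.0679678 ,  33.43772375]), (256, 185, 129, 120), 18) [455.02955308 231.57939775 257.5926186 ]
```

>>> servo_tool(deltas=[{"slide": [0,0,-0.002],"twist": 0,"fingers": 0},{"slide": [0,0,-0.003],"twist": 0,"fingers": 0},{"slide": [0,0,-0.003],"twist": 0,"fingers": 0.4},{"slide": [0,0,-0.003],"twist": 0,"fingers": 0.5},{"slide": [0,0,-0.003],"twist": 0,"fingers": 0.5}])

```text
time: 38.37
eef_pos: [454.1, 231.1, 256.5]
ee_rot: [-3.141, -0.001, -3.045]
force: [0.0, 0.5, -0.9]
finger_gap: 42.8
gripper_force: 0.0
```

>>> servo_tool(deltas=[{"slide": [0,0,0],"twist": 0,"fingers": 0.6},{"slide": [0,0,-0.04],"twist": 0,"fingers": 0.6},{"slide": [0,0,-0.08],"twist": 0,"fingers": 0.6},{"slide": [0,0,-0.14],"twist": 0,"fingers": 1},{"slide": [0,0,-0.16],"twist": 0,"fingers": 1}])

```text
time: 38.78
eef_pos: [454.8, 231.3, 340.5]
ee_rot: [3.141, 0.004, -3.045]
force: [0.8, -0.3, 0.6]
finger_gap: 73.4
gripper_force: 0.0
```

>>> servo_tool(deltas=[{"slide": [0,0,0],"twist": 0,"fingers": 1},{"slide": [0,0,0],"twist": 0,"fingers": 1},{"slide": [0,0,0],"twist": 0,"fingers": 1},{"slide": [0,0,0],"twist": 0,"fingers": 1}])

```text
time: 39.12
eef_pos: [453.9, 231.1, 335.4]
ee_rot: [-3.141, -0.002, -3.045]
force: [0.2, -0.4, -0.3]
finger_gap: 85.4
gripper_force: 0.0
```

Run:
```python
from h import *
from cup import rim
st=robot.read_state();im=get_image('wrist'); p=st['eef_pos']; save(im,'w18'); print(st['time'],p)
for z in (174,177,180,182): print(z,'lid',rim(im,st,z,(455,231),34.,(5,22)))
hsv=cv2.cvtColor(im['pixels'],cv2.COLOR_RGB2HSV)
m=cv2.inRange(hsv,(5,100,30),(22,255,255)); c=max(cv2.findContours(m,0,1)[0],key=cv2.contourArea); print(cv2.fitEllipse(c))
for n,dx in (('top',0),('scene',0)):
    im=get_image(n)
    for z in (177,181): print(n,z,proj(im,[455,231,z]).round(1),end=' ')
    print([b for b in blobs(im,5,22,120,60)[1] if 200<b[1][0]<440])
```

```text
39.1167 [453.8571994  231.11006398 335.35538341]
174 lid (array([457.73225217, 232.33857109]), np.float64(0.1928829123447954), array([457.39269246, 232.34501857,  34.26556152]), (277, 164, 88, 85), 21)
177 lid (array([456.26727059, 232.24903628]), np.float64(0.16103524490820792), array([456.49641966, 232.24782606,  33.82178429]), (277, 164, 88, 85), 21)
180 lid (array([454.80096501, 232.1462152 ]), np.float64(0.3412300005024287), array([455.60014716, 232.15063422,  33.37800665]), (277, 164, 88, 85), 21)
182 lid (array([453.85147916, 231.98253554]), np.float64(0.5230024201470556), array([454.97693078, 232.09222546,  33.10033538]), (277, 164, 88, 85), 22)
((320.6144714355469, 206.02447509765625), (83.90615844726562, 86.90113067626953), 88.6977310180664)
top 177 [220.8 233.3] top 181 [220.5 233.1] [([209, 229, 26, 17, 316], [221.7, 236.7])]
scene 177 [393.9 219.4] scene 181 [394.1 218.6] [([251, 0, 54, 44, 1074], [279.6, 24.7]), ([398, 56, 16, 26, 121], [405.0, 69.6]), ([229, 146, 19, 22, 257], [238.4, 157.6]), ([384, 210, 23, 20, 359], [395.1, 219.4])]
```

>>> servo_tool(deltas=[{"slide": [0,0,0.05],"twist": 0,"fingers": 0.7},{"slide": [0,0,0.1],"twist": 0,"fingers": 0.7},{"slide": [0,0,0.14],"twist": 0,"fingers": 0.7},{"slide": [0,0,0.155],"twist": 0,"fingers": 0.7},{"slide": [0,0,0.155],"twist": 0,"fingers": 0.7}])

```text
time: 39.68
eef_pos: [453.3, 231.0, 257.3]
ee_rot: [-3.141, -0.004, -3.045]
force: [-0.7, -0.9, 0.2]
finger_gap: 59.8
gripper_force: 0.0
```

>>> servo_tool(deltas=[{"slide": [0,0,0],"twist": 0,"fingers": 0.7},{"slide": [0,0,0],"twist": 0,"fingers": 0},{"slide": [0,0,0],"twist": 0,"fingers": 0},{"slide": [0,0,0],"twist": 0,"fingers": 0},{"slide": [0,0,0],"twist": 0,"fingers": 0}])

```text
time: 40.1
eef_pos: [454.7, 231.4, 260.5]
ee_rot: [3.141, 0.002, -3.045]
force: [-1.0, 0.7, 3.7]
finger_gap: 18.9
gripper_force: 38.9
```

>>> servo_tool(deltas=[{"slide": [0,0,0],"twist": 0,"fingers": 0},{"slide": [0,0,0.004],"twist": 0,"fingers": 0},{"slide": [0,0,0.004],"twist": 0,"fingers": 0},{"slide": [0,0,0.004],"twist": 0,"fingers": 0}])

```text
time: 40.43
eef_pos: [455.2, 231.5, 259.9]
ee_rot: [3.141, 0.004, -3.045]
force: [-0.4, 0.2, 14.2]
finger_gap: 18.7
gripper_force: 40.2
```

>>> servo_tool(deltas=[{"slide": [0,0,0.004],"twist": 0,"fingers": 0},{"slide": [0,0,0.006],"twist": 0,"fingers": 0},{"slide": [0,0,0.006],"twist": 0,"fingers": 0},{"slide": [0,0,0.006],"twist": 0,"fingers": 0}])

```text
time: 40.77
eef_pos: [456.1, 231.6, 259.3]
ee_rot: [3.141, 0.008, -3.045]
force: [-1.9, -1.1, 27.5]
finger_gap: 18.7
gripper_force: 41.5
```

A 27 N press gives no drop, so the stack is solid. Unload, release and retreat.

>>> servo_tool(deltas=[{"slide": [0,0,-0.005],"twist": 0,"fingers": 0},{"slide": [0,0,-0.01],"twist": 0,"fingers": 0},{"slide": [0,0,-0.01],"twist": 0,"fingers": 0},{"slide": [0,0,-0.01],"twist": 0,"fingers": 0.5},{"slide": [0,0,-0.01],"twist": 0,"fingers": 0.6}])

```text
time: 41.18
eef_pos: [454.1, 231.1, 258.8]
ee_rot: [-3.142, -0.001, -3.045]
force: [-0.5, -0.4, -0.5]
finger_gap: 41.8
gripper_force: 0.0
```

>>> servo_tool(deltas=[{"slide": [0,0,0],"twist": 0,"fingers": 0.6},{"slide": [0,0,-0.04],"twist": 0,"fingers": 0.6},{"slide": [0,0,-0.08],"twist": 0,"fingers": 0.6},{"slide": [0,0,-0.14],"twist": 0,"fingers": 1},{"slide": [0,0,-0.16],"twist": 0,"fingers": 1}])

```text
time: 41.6
eef_pos: [454.7, 231.3, 342.8]
ee_rot: [3.141, 0.003, -3.045]
force: [0.8, 0.2, 0.0]
finger_gap: 73.4
gripper_force: 0.0
```

>>> servo_tool(deltas=[{"slide": [0,0,0],"twist": 0,"fingers": 1},{"slide": [0,0,0],"twist": 0,"fingers": 1},{"slide": [0,0,0],"twist": 0,"fingers": 1},{"slide": [0,0,0],"twist": 0,"fingers": 1}])

```text
time: 41.93
eef_pos: [453.9, 231.1, 337.8]
ee_rot: [-3.141, -0.002, -3.045]
force: [0.5, 0.0, 0.9]
finger_gap: 85.0
gripper_force: 0.0
```

Run:
```python
from h import *
from cup import rim
st=robot.read_state();im=get_image('wrist'); p=st['eef_pos']; print(st['time'],p,st['force'])
for z in (177,179): print(z,'lid',rim(im,st,z,(455,231),34.,(5,22)))
hsv=cv2.cvtColor(im['pixels'],cv2.COLOR_RGB2HSV)
m=cv2.inRange(hsv,(105,100,30),(130,255,255)); c=max(cv2.findContours(m,0,1)[0],key=cv2.contourArea); print('blue',cv2.boundingRect(c))
```

```text
41.9333 [453.86906584 231.11542133 337.84142855] [0.45190127 0.01162441 0.94642567]
177 lid (array([455.48210778, 231.68212077]), np.float64(0.18891561753058886), array([455.78001283, 231.71066912,  33.75426429]), (277, 163, 87, 84), 20)
179 lid (array([454.56114911, 231.5268307 ]), np.float64(0.3165477325268527), array([455.17392401, 231.65603034,  33.47778152]), (277, 163, 87, 84), 21)
blue (294, 151, 50, 19)
```

The lid lies level and centred on the stack, and the arm is clear.

```bash
python3 -c "
from station import robot
print(robot.finish_job())"
```

```text
the job is handed in; nothing more can be done
None
```

I handed the job in at about 42 s: the cups from hooks 1, 2 and 4 are nested with the table cup on the green stand and the orange lid is on top (hook 3 was empty). The stack measured about 2 mm taller than nominal, but a 27 N press on the lid did not move it.

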